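Cap the tape rack's spindles and prove its tear arm

TASK

The art room's tape rack is being put back together. Swing the tear arm back to its parked end, clear of the rolls; then press every push nut lying on the table straight down a spindle of its own, any spindle, until it is fully home on the roll's hub. With all of them home, swing the tear arm by its knob right across the rolls to the stop at the other end to feel that it catches on nothing, and swing it back and leave it parked; leave the art things on the table where they are.

Things in the scene. Friction and masses are not known exactly. Their poses are not given: they have to be found in the camera images.
- rack: MDF board 220 x 220 x 18 mm, fixed to the table, yaw up to 0.2 rad; origin at the centre of its underside. Four rolls of cream tape (70 to 78 mm across, tops 42 mm above the table) lie flat on it in a 2 x 2 pattern, 90 mm apart, each round a plain upright steel spindle 12 mm in diameter. A post 24 mm in diameter at its corner (+98, +98 mm) carries the tear arm.
- pivot (a point): point on the tear arm's upright hinge axis at mid-thickness of the arm, 71 mm above the table, at (+98, +98) mm in the rack's frame. The post and its cap reach 82 mm above the table.
- tear_arm (a joint): angle of the tear arm, rad. 0: parked against its stop, along the rack's +x edge, pointing to the rack's -y. Grows clockwise seen from above, over the rolls, to 1.571 at the far stop, pointing to the rack's -x along its +y edge. Starts at 0.35 to 1.2. Slightly stiff (0.12 N m, about 0.5 N at the knob), stays where left. Parked: under 0.06; far stop: over 1.49.
- knob (a point): middle of the tear arm's upright wooden knob, 16 mm in diameter, 45 mm tall (75 to 120 mm above the table, this point 97), 235 mm from the hinge axis. The aluminium arm below it is 18 mm wide, 8 mm thick (67 to 75 mm up), 250 mm from axis to free end; it passes 3 mm over the spindle tips, 9 mm over nuts that are home, and catches on a nut left high.
- seat0 (a point): seat of spindle 0: point on the spindle's axis at the face of the hub, 44 mm above the table, where a nut's underside stops; axes as the rack. It stands at (-45, -45) mm in the rack's frame. The spindle rises 20 mm above this point, with a tapered tip.
- seat1 (a point): seat of spindle 1: point on the spindle's axis at the face of the hub, 44 mm above the table, where a nut's underside stops; axes as the rack. It stands at (-45, +45) mm in the rack's frame. The spindle rises 20 mm above this point, with a tapered tip.
- seat2 (a point): seat of spindle 2: point on the spindle's axis at the face of the hub, 44 mm above the table, where a nut's underside stops; axes as the rack. It stands at (+45, -45) mm in the rack's frame. The spindle rises 20 mm above this point, with a tapered tip.
- seat3 (a point): seat of spindle 3: point on the spindle's axis at the face of the hub, 44 mm above the table, where a nut's underside stops; axes as the rack. It stands at (+45, +45) mm in the rack's frame. The spindle rises 20 mm above this point, with a tapered tip.
- nut0_c (a point): centre of a steel toothed push nut: a thick ring 40 mm across, 14 mm tall, with a toothed bore, the same either way up; z along its axis. Starts flat on the table (this point 7 mm up). Over a spindle tip it drops loosely 5 mm or so; then the teeth bite, it takes about 5 to 13 N to press on and stays where pressed. Home: this point 7 mm above the seat. 3 or 4 nuts are there; an absent one reads None.
- nut1_c (a point): centre of a steel toothed push nut: a thick ring 40 mm across, 14 mm tall, with a toothed bore, the same either way up; z along its axis. Starts flat on the table (this point 7 mm up). Over a spindle tip it drops loosely 5 mm or so; then the teeth bite, it takes about 5 to 13 N to press on and stays where pressed. Home: this point 7 mm above the seat. 3 or 4 nuts are there; an absent one reads None.
- nut2_c (a point): centre of a steel toothed push nut: a thick ring 40 mm across, 14 mm tall, with a toothed bore, the same either way up; z along its axis. Starts flat on the table (this point 7 mm up). Over a spindle tip it drops loosely 5 mm or so; then the teeth bite, it takes about 5 to 13 N to press on and stays where pressed. Home: this point 7 mm above the seat. 3 or 4 nuts are there; an absent one reads None.
- nut3_c (a point): centre of a steel toothed push nut: a thick ring 40 mm across, 14 mm tall, with a toothed bore, the same either way up; z along its axis. Starts flat on the table (this point 7 mm up). Over a spindle tip it drops loosely 5 mm or so; then the teeth bite, it takes about 5 to 13 N to press on and stays where pressed. Home: this point 7 mm above the seat. 3 or 4 nuts are there; an absent one reads None.
- sharpener: wooden pencil sharpener, 26 x 22 x 13 mm, among the nuts; must be left where it is; origin at the centre of its underside.
- tape_roll: loose roll of masking tape, 84 mm across, 30 mm tall; must be left where it is; origin at the centre of its underside.
- pencil: black pencil, 165 mm long, 8 mm thick; must be left where it is; origin at the centre of its underside.
- stumps: bundle of three paper stumps, 120 mm long; must be left where it is; origin at the centre of its underside.
- eraser: dark eraser, 45 x 22 x 12 mm; must be left where it is; origin at the centre of its underside.
- ink_jar: small amber jar, 48 mm across, 55 mm tall; must be left where it is; origin at the centre of its underside.
Not all that is in view belongs to the job. What is shaped like the part that bears nut0_c but green is not meant. What is shaped like the part that bears nut1_c but pink is not meant.

How it is judged (in metres and radians):
On the way, in this order (a step that is already met when the one before it is completed fails the run):
1. the tear arm is swung back to its parked end (value of joint tear_arm below 0.06 rad), for 0.2 s.
2. every push nut is fully home on a spindle (((horizontal distance between nut0_c and seat0 below 0.004 m and z of nut0_c in the frame of seat0 between 0.003 and 0.0095 m) or (horizontal distance between nut0_c and seat1 below 0.004 m and z of nut0_c in the frame of seat1 between 0.003 and 0.0095 m) or (horizontal distance between nut0_c and seat2 below 0.004 m and z of nut0_c in the frame of seat2 between 0.003 and 0.0095 m) or (horizontal distance between nut0_c and seat3 below 0.004 m and z of nut0_c in the frame of seat3 between 0.003 and 0.0095 m)) and angle between the z axis of each of nut0_c, nut1_c, nut2_c, nut3_c and the z axis of rack, either way round below 0.14 rad and ((horizontal distance between nut1_c and seat0 below 0.004 m and z of nut1_c in the frame of seat0 between 0.003 and 0.0095 m) or (horizontal distance between nut1_c and seat1 below 0.004 m and z of nut1_c in the frame of seat1 between 0.003 and 0.0095 m) or (horizontal distance between nut1_c and seat2 below 0.004 m and z of nut1_c in the frame of seat2 between 0.003 and 0.0095 m) or (horizontal distance between nut1_c and seat3 below 0.004 m and z of nut1_c in the frame of seat3 between 0.003 and 0.0095 m)) and ((horizontal distance between nut2_c and seat0 below 0.004 m and z of nut2_c in the frame of seat0 between 0.003 and 0.0095 m) or (horizontal distance between nut2_c and seat1 below 0.004 m and z of nut2_c in the frame of seat1 between 0.003 and 0.0095 m) or (horizontal distance between nut2_c and seat2 below 0.004 m and z of nut2_c in the frame of seat2 between 0.003 and 0.0095 m) or (horizontal distance between nut2_c and seat3 below 0.004 m and z of nut2_c in the frame of seat3 between 0.003 and 0.0095 m)) and ((horizontal distance between nut3_c and seat0 below 0.004 m and z of nut3_c in the frame of seat0 between 0.003 and 0.0095 m) or (horizontal distance between nut3_c and seat1 below 0.004 m and z of nut3_c in the frame of seat1 between 0.003 and 0.0095 m) or (horizontal distance between nut3_c and seat2 below 0.004 m and z of nut3_c in the frame of seat2 between 0.003 and 0.0095 m) or (horizontal distance between nut3_c and seat3 below 0.004 m and z of nut3_c in the frame of seat3 between 0.003 and 0.0095 m))), for 0.3 s.
3. the tear arm is swung right across to its far stop, all nuts staying home (all of step 2 and value of joint tear_arm above 1.49 rad), for 0.1 s.
At the end, for the whole second after the job is handed in: Every nut that is present sits on a spindle of its own, level, its underside within 2.5 mm of the hub and within 4 mm of the spindle's axis, at rest; the tear arm is parked (under 0.06 rad) (all of step 2 and value of joint tear_arm below 0.06 rad and velocity of joint tear_arm below 0.05 rad/s); the robot touches nothing.
It fails at once if one of the art things (sharpener, tape roll, pencil, stumps, eraser, jar) is pushed more than 4 cm from its place (distance of any of sharpener, tape_roll, pencil, stumps, eraser, ink_jar from where it was at the start of the episode above 0.04 m).
Of nut0, nut1, nut2, nut3 only 3 to 4 are there at a start; the rules pass over those that are not, and their reading is None.
At some moment in a run one of nut0, nut1, nut2, nut3 may be knocked a few centimetres aside while the robot is not near it.
Once in a run the grip may slacken for a moment while it holds something.
It also fails if it takes over 200 s, if anything falls off the work surface, if the arm or the gripper's body presses on something with over 40 N, if the wrist force passes 120 N, or if a joint passes its speed limit or range.

ROBOT

A 6-joint arm with a two-finger parallel gripper is mounted at the origin on the work surface. World frame = base frame: x ahead of the robot, y to its left, z up, the work surface at z = 0. Lengths are in m, angles in degrees, forces in N, time in s.
With the tool pointing down it reaches from about 0.35 to 0.875 m from the base axis. Payload 4.2 kg.
Tool frame: the origin (TCP) lies midway between the tips of the shut fingers; the grasp point (between the pads) lies arm.pinch_z behind it (arm.pinch_z is the distance from the TCP to the grasp point, in m); x points along the fingers, y is the direction in which the jaws open and shut, and the axes are right-handed (so a half turn about x gives the same grasp; the last joint's range is limited). The gripper opens to 85 mm and grips with 20 to 120 N. Pads are 22 mm wide; open, the fingers measure 114 mm over their backs; the gripper's body (76 mm by 85 mm) begins 54 mm behind the grasp point. The pads swing forward as they close: fully open they stand 13 mm farther back than shut.
Start: joints at [83.171, 22.042, 0.453, 0, -68.411, -14.817], TCP at [0.231, 0.581, 0.231] pointing down, gripper open.
Joint ranges: [-179.83, 179.83], [-69.29, 118.12], [-61.27, 80.66], [-181.25, 117.63], [-171.15, -9.14], [-177.46, 177.46]. Speed limits (degrees/s): [159.86, 159.86, 180, 180, 180, 180].

INTERFACE

Orientations are given as [roll, pitch, yaw] about the fixed x, y, z axes, in that order (R = Rz(yaw) Ry(pitch) Rx(roll)).
In Python, from workcell import arm, viewer gives the robot as it stands.
- The arm moves only by the tool servo_tool, never from a script. Its argument "plan" is a list of rows, each a list of 7 numbers: the shift along the tool's x, y, z in mm, then the turn, a rotation vector about the tool's x, y, z in rad, then the closure, from 0 (fully open) to 1 (shut). A call has 1 to 10 rows; each row is the pose to reach, as a shift and turn from the pose commanded when the call began, along the tool's axes at that moment; what a row does not reach only later rows make up. A row lasts 1/12 s, in which the tool goes at most 41.7 mm and 7.16 degrees, less where a joint would pass 70% of its speed; a pose out of reach is approached as far as the arm can. A call with a gripper value outside its range is refused whole. The fingers move at their own pace and stop on an object; "newtons" is the grip in N (left out, the last holds). Time passes only in rows, so rows that repeat a pose let the fingers close. It gives the time, the measured TCP pose, the force and the opening at its end, in the units of the state.
- arm.sense(): the state, without advancing time (a new reading comes with each control period).
- viewer.camera(name): name is "scene" or "top" or "wrist"; returns a dict with "image" (480x640x3 uint8, red, green, blue), "intrinsics" (3x3 intrinsics, pixels), "dist" ([k1, k2, p1, p2, k3] as OpenCV has them; the pictures are not rectified), "pose" (4x4, takes a point from camera to world coordinates); the wrist camera has in their place "hand_eye" (4x4, takes a point from camera to tool coordinates, whose origin is the TCP and whose axes are the tool frame's). Camera axes: x right, y down, z forward; pixel columns grow to the right and rows downward; lengths in m; the calibration is good to about 2 mm. A picture is of the moment at which its call begins: read the wrist's pose just before it. There is no depth.
- arm.job_done(): hands the job in, once; it reports no verdict.
The state is a dict: "t": time; "qpos": joint angles; "dq": joint speeds; "effort": joint torques, N m; "position": TCP position; "orientation": TCP orientation; "force": force on the tool from outside, world axes, zero at the start; "wrist_torque": the same for the moment, N m; "width": finger opening in m.
Only numpy, scipy, OpenCV 4.12 (cv2) and the standard library are available. Lean on these libraries where they do the work, as an engineer would, in place of code of your own. Each camera call takes 0.05 s, during which the arm holds its last target.

## Working session

There is one attempt and no reset: what is moved stays moved. The work goes in short steps, Python scripts to look and compute and a tool call to move; the robot and the scene stay as the last step left them, time stands still between calls to the robot, and variables do not carry over. Pictures are saved under pics/ and viewed, and the job is handed in when it is done.

Besides the shell and the picture viewer there is one more tool, called by a JSON object that holds its "op" and its "data", one argument or row to a line. servo_tool: Moves the arm, as the interface text tells. Its arguments: {"type":"object","properties":{"plan":{"type":"array","items":{"type":"array","items":{"type":"number"}}},"newtons":{"type":"number"}},"required":["plan"]}

```bash
ls; mkdir -p pics
python3 - <<'E'
from workcell import arm, viewer
import cv2,numpy as np
print(arm.sense(), arm.pinch_z)
for n in ["scene","top","wrist"]:
    c=viewer.camera(n)
    cv2.imwrite(f"pics/{n}0.png",c["image"][:,:,::-1])
    print(n,c["intrinsics"],c["dist"],c.get("pose",c.get("hand_eye")))
print(arm.sense()["t"])
E
```

```text
pics
{'t': 0.0, 'qpos': array([ 8.31715213e+01,  2.20919683e+01,  3.80598259e-01, -2.78400566e-02,
       -6.84103106e+01, -1.48166787e+01]), 'dq': array([ 0.02617029, -0.05005279, -0.06590357, -0.10084504, -0.04669071,
       -0.04429922]), 'effort': array([ 2.00638839e-03, -3.92291522e+01,  1.88404280e+01,  4.18596804e+00,
       -4.49829284e-03, -6.56410286e-07]), 'position': array([0.23030798, 0.58040598, 0.23021742]), 'orientation': array([  92.81641837,   89.8755985 , -108.83901048]), 'force': array([ 0.39510126,  0.79329738, -0.10598131]), 'wrist_torque': array([-0.00580114, -0.04086737,  0.02342366]), 'width': 0.08546603531006465} 0.0187
scene [[479.88189261   0.         321.22552845]
 [  0.         479.88189261 245.18300073]
 [  0.           0.           1.        ]] [-0.05942145  0.          0.          0.          0.        ] [[ 0.53611446  0.65865158 -0.52797668  1.06677596]
 [ 0.84398885 -0.43027147  0.32023317 -0.41097527]
 [-0.01625122 -0.61728807 -0.78656935  0.90546877]
 [ 0.          0.          0.          1.        ]]
top [[434.57989027   0.         323.57430549]

[... 179 characters left out ...]
1  1.00293042e-01  4.28082186e-01]
 [-9.99664942e-01 -2.58680039e-02 -9.22419231e-04 -4.83179185e-02]
 [ 3.51184424e-03 -1.00235783e-01 -9.94957514e-01  1.11287344e+00]
 [ 0.00000000e+00  0.00000000e+00  0.00000000e+00  1.00000000e+00]]
wrist [[397.63325879   0.         317.4556793 ]
 [  0.         397.63325879 244.3207116 ]
 [  0.           0.           1.        ]] [-0.0440417  0.         0.         0.         0.       ] [[-2.10097486e-04 -3.14143140e-01  9.49375607e-01 -1.43643550e-01]
 [ 9.99999961e-01 -2.38370177e-04  1.42425318e-04 -3.92297064e-04]
 [ 1.81560895e-04  9.49375601e-01  3.14143178e-01 -8.02572523e-02]
 [ 0.00000000e+00  0.00000000e+00  0.00000000e+00  1.00000000e+00]]
0.15
```

View pics/scene0.png

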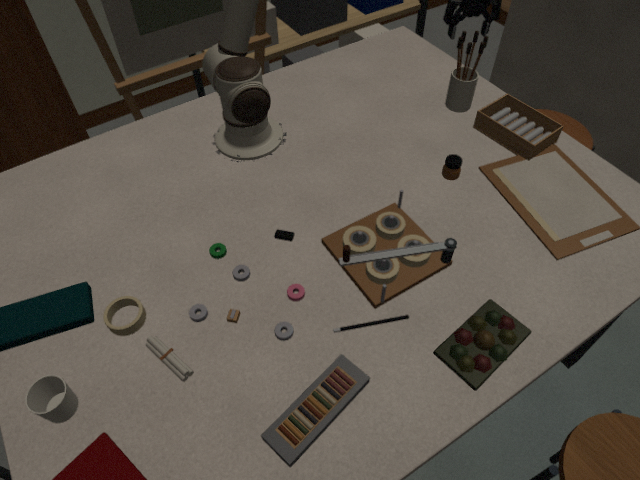

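View pics/top0.png

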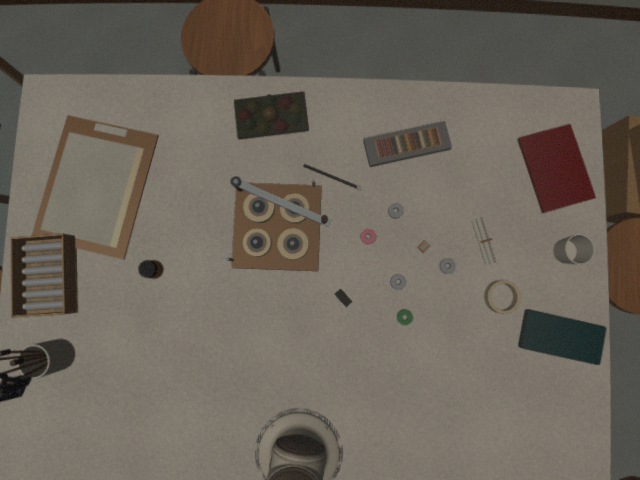

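View pics/wrist0.png

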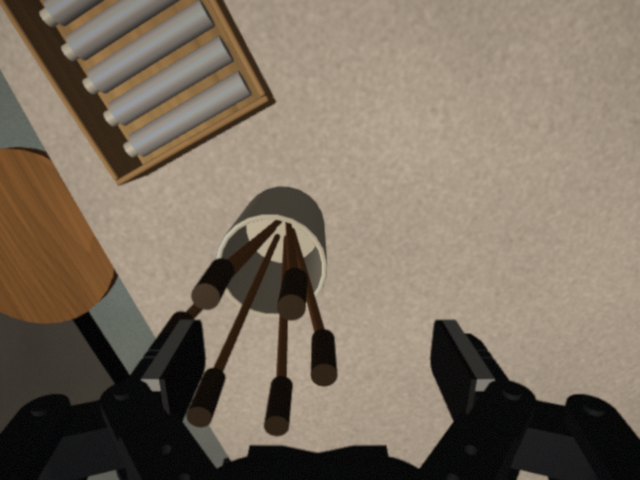

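The top view shows three grey nuts at about (396,211), (398,282) and (447,265). The pink ring at (368,236) and the green one at (405,317) are decoys. The hinge is at (236,183) and the knob near (324,219).

```bash
cat > h.py <<'E'
import numpy as np, cv2
from scipy.spatial.transform import Rotation as R
from workcell import arm, viewer
def tool():
    s=arm.sense(); T=np.eye(4); r,p,y=s["orientation"]
    T[:3,:3]=R.from_euler("xyz",[r,p,y],degrees=True).as_matrix(); T[:3,3]=s["position"]; return T,s
def cam(n,save=None):
    T,_=tool(); c=viewer.camera(n)
    c["P"]=T@c["hand_eye"] if "hand_eye" in c else np.array(c["pose"])
    if save: cv2.imwrite("pics/"+save,c["image"][:,:,::-1])
    return c
def ray(c,uv,z):
    p=cv2.undistortPoints(np.array(uv,float).reshape(-1,1,2),c["intrinsics"],np.array(c["dist"])).reshape(-1,2)
    d=np.c_[p,np.ones(len(p))]@c["P"][:3,:3].T; o=c["P"][:3,3]
    return o+d*((z-o[2])/d[:,2])[:,None]
def proj(c,X):
    Q=np.linalg.inv(c["P"]); 
    return cv2.projectPoints(np.array(X,float).reshape(-1,3),Q[:3,:3],Q[:3,3],c["intrinsics"],np.array(c["dist"]))[0].reshape(-1,2)
def tolocal(p,T=None):
    "world point -> tool axes mm"
    if T is None: T,_=tool()
    return (T[:3,:3].T@(np.array(p)-T[:3,3]))*1000
def blobs(mask,lo=30,hi=1e9):
    n,l,s,c=cv2.connectedComponentsWithStats(mask.astype(np.uint8))
    return [(c[i],s[i]) for i in range(1,n) if lo<s[i][4]<hi]
E
python3 - <<'E'
from h import *
c=cam("top"); im=c["image"]
for a in [(200,150,350,290),(340,180,540,340)]:
    x0,y0,x1,y1=a
    cv2.imwrite(f"pics/topc{x0}.png",cv2.resize(im[y0:y1,x0:x1,::-1],None,fx=4,fy=4,interpolation=cv2.INTER_CUBIC)[:600,:800])
c2=cam("scene"); im=c2["image"]
cv2.imwrite(f"pics/sc.png",cv2.resize(im[180:310,310:470,::-1],None,fx=4.5,fy=4.5,interpolation=cv2.INTER_CUBIC))
E
```

```text
(no output)
```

View pics/topc200.png

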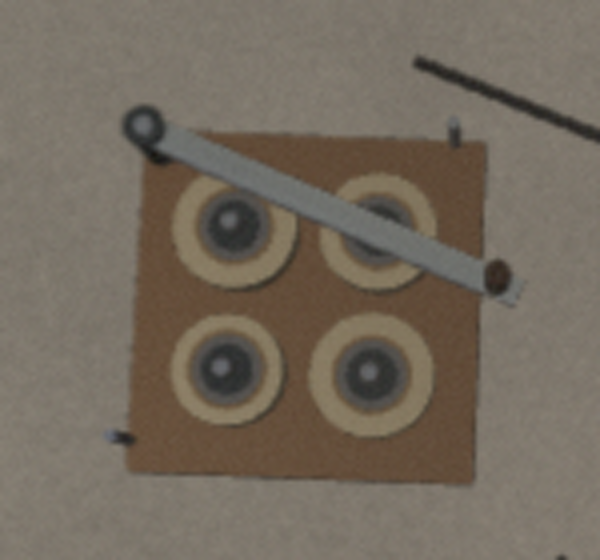

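View pics/topc340.png

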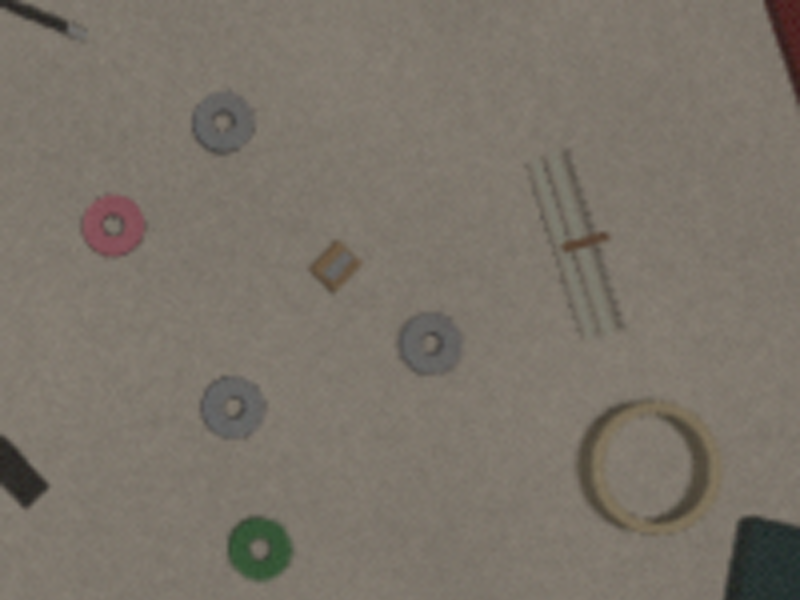

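View pics/sc.png

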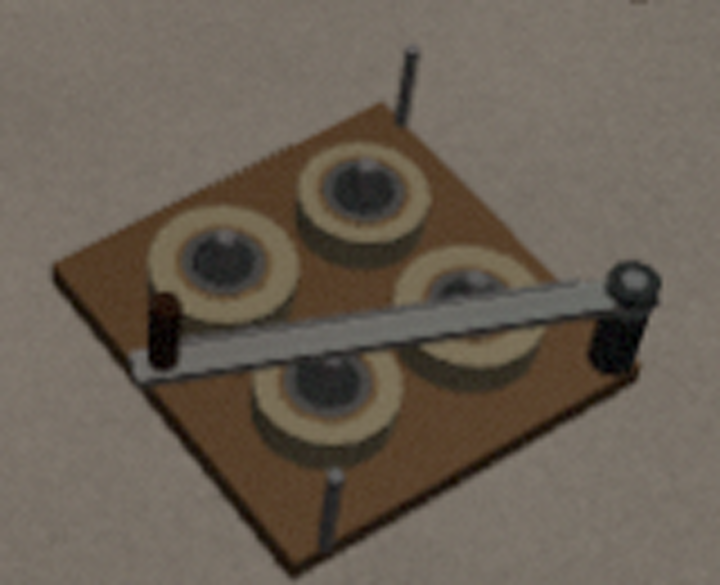

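The close-ups show clean rack corners in the crop at (127,472), (475,484) and (487,142). The three grey nuts sit apart from each other, and only the sharpener lies between them. Now I'll turn these into positions.

Run:
```python
from h import *
c=cam("top")
cor=np.array([[127,472],[475,484],[487,142]])/4+[200,150]-.375
P=ray(c,cor,.018); print(P, np.linalg.norm(P[0]-P[1]),np.linalg.norm(P[1]-P[2]))
ctr=(P[0]+P[2])/2
e=P[2]-P[1]; yaw=np.arctan2(e[1],e[0]); f=P[0]-P[1]; yaw2=np.arctan2(-f[0],f[1]); print("ctr",ctr,yaw,yaw2)
ya=(yaw+yaw2)/2; M=np.array([[np.cos(ya),-np.sin(ya)],[np.sin(ya),np.cos(ya)]])
piv=ctr[:2]+M@[.098,.098]; print("pivot",piv, ray(c,np.array([[144,125]])/4+[200,150]-.375,.082))
for l in [(-.045,-.045),(-.045,.045),(.045,-.045),(.045,.045)]:
    s=ctr[:2]+M@l; print(s, (proj(c,[*s,.064])-[200,150]+.375)*4)
k=ray(c,np.array([[498,272]])/4+[200,150]-.375,.120)[0]; print("knob top",k,np.linalg.norm(k[:2]-piv))
d=M.T@(k[:2]-piv); print("angle",np.arctan2(-d[0],-d[1]))
# nuts
im=c["image"].astype(int); hsv=cv2.cvtColor(c["image"],cv2.COLOR_RGB2HSV)
m=((im[...,2]-im[...,0])>-2)&(im.sum(2)>150); m[:180]=0;m[340:]=0;m[:,:340]=0;m[:,480:]=0
for b,s in blobs(m,60): print(b,s, ray(c,b,.012)[0])
for b in [(223,122),(431,344),(233,407)]:
    q=ray(c,np.array([b])/4+[340,180]-.375,.014)[0]; print("nut",q, np.hypot(*q[:2]))
```

```text
[[ 0.45372037  0.18086997  0.018     ]
 [ 0.4520455  -0.03847866  0.018     ]
 [ 0.67079542 -0.04029512  0.018     ]] 0.21935502587602063 0.2187574586010663
ctr [0.56225789 0.07028743 0.018     ] -0.008303599212752493 -0.007635485058608888
pivot [0.66103579 0.16750331] [[0.66190953 0.16712835 0.082     ]]
[0.5169007  0.02564748] [[371.38418032 372.23494017]]
[0.51761795 0.11564462] [[223.16713337 367.19083957]]
[0.60689784 0.02493023] [[377.42409749 225.53743406]]
[0.60761509 0.11492737] [[230.49346669 220.7000874 ]]
knob top [ 0.5720374 -0.0493836  0.12     ] 0.23443686309066786
angle 0.38142273850628505
[404.02 316.96] [398 310  14  14 100] [ 0.34141792 -0.25647399  0.012     ]
nut [ 0.61166675 -0.23157342  0.014     ] 0.6540355230233317
nut [ 0.47281214 -0.36554778  0.014     ] 0.5976424537401043
nut [ 0.43009003 -0.23962104  0.014     ] 0.4923369579789005
```

Everything agrees: the rack edges come out at 219 mm, the knob radius at 234 mm and the arm angle at 0.38. I'll cage the knob with half-open jaws along its direction of travel, so first I need the tool axes and the shift to above the knob.

```bash
cat >> h.py <<'E'
def go(target, ydir, label=""):
    """shift (mm, tool axes) and rotvec (tool axes) so tool is straight down at target with jaw axis along horizontal ydir (nearest half turn, min last-joint)"""
    T,s=tool(); 
    for sg in (1,-1):
        x=np.array([0,0,-1.]); y=sg*np.array([ydir[0],ydir[1],0.]); y/=np.linalg.norm(y); z=np.cross(x,y)
        Rt=np.c_[x,y,z]; rv=R.from_matrix(T[:3,:3].T@Rt).as_rotvec()
        print(label,"shift",np.round(tolocal(target,T),1),"rv",np.round(rv,3),"deg",round(np.degrees(np.linalg.norm(rv))))
def st():
    T,s=tool(); print("t",round(s["t"],2),"pos",np.round(s["position"],4),"y",np.round(T[:3,1],3),"z",np.round(T[:3,2],3),"q",np.round(s["qpos"],1),"F",np.round(s["force"],1),"w",round(s["width"],4))
E
python3 - <<'E'
from h import *
st()
piv=np.array([.661,.1675]); 
def knob(a,yaw=-.008,r=.235):
    d=np.array([-np.sin(a),-np.cos(a)]); c,s=np.cos(yaw),np.sin(yaw); d=np.array([[c,-s],[s,c]])@d; return piv+r*d, np.array([-d[1],d[0]])
k,t=knob(.381); print(k,t)
go([*k,.20],t); go([*k,.095],t)
for a in (.2,0): print(knob(a))
E
```

```text
t 0.3 pos [0.2304 0.5808 0.231 ] y [-0.369 -0.929  0.001] z [-0.929  0.369 -0.   ] q [ 83.2  22.1   0.4  -0.  -68.4 -14.8] F [-0.4  0.7  0.5] w 0.085
[ 0.57187312 -0.04994286] [ 0.92528879 -0.37926332]
 shift [  31.3  460.2 -550. ] rv [-1.56e+00  1.00e-03 -1.00e-03] deg 89
 shift [  31.3  460.2 -550. ] rv [ 1.582e+00 -1.000e-03 -1.000e-03] deg 91
 shift [ 136.3  460.2 -550. ] rv [-1.56e+00  1.00e-03 -1.00e-03] deg 89
 shift [ 136.3  460.2 -550. ] rv [ 1.582e+00 -1.000e-03 -1.000e-03] deg 91
(array([ 0.6124717 , -0.06243478]), array([ 0.97844588, -0.20650342]))
(array([ 0.65912002, -0.06749248]), array([ 0.999968  , -0.00799991]))
```

The start pose is next to the brush cup, so I'll raise the tool before crossing over.

{"op": "servo_tool", "data": {
  "plan": [
    [-40,0,0,0,0,0,0],
    [-80,0,0,0,0,0,0],
    [-110,0,0,0,0,0,0],
    [-110,20,-30,0.12,0,0,0],
    [-110,40,-60,0.24,0,0,0],
    [-110,65,-90,0.36,0,0,0],
    [-110,90,-118,0.48,0,0,0],
    [-110,115,-145,0.6,0,0,0],
    [-110,140,-172,0.72,0,0,0.4],
    [-110,165,-198,0.84,0,0,0.4]
  ]
}}

```text
t: 1.13
position: [0.3541, 0.3527, 0.3414]
orientation: [-49.2, 90.0, 60.7]
force: [0.5, -0.0, -0.1]
width: 0.064
```

Run:
```python
from h import *
st(); go([.5719,-.0499,.23],[.925,-.379]);
```

```text
t 1.13 pos [0.3541 0.3527 0.3414] y [-0.94 -0.34 -0.  ] z [-0.34  0.94  0.  ] q [ 63.5   6.1  -5.3   0.  -78.6 -43.6] F [ 0.5 -0.  -0.1] w 0.064
 shift [ 111.4  -67.8 -452.7] rv [-2.405 -0.     0.   ] deg 138
 shift [ 111.4  -67.8 -452.7] rv [0.736 0.    0.   ] deg 42
```

{"op": "servo_tool", "data": {
  "plan": [
    [0,-6,-40,0.12,0,0,0.5],
    [0,-12,-80,0.24,0,0,0.5],
    [0,-18,-120,0.36,0,0,0.5],
    [0,-24,-160,0.48,0,0,0.5],
    [20,-30,-200,0.6,0,0,0.5],
    [40,-36,-240,0.7,0,0,0.5],
    [60,-42,-280,0.735,0,0,0.5],
    [70,-48,-320,0.735,0,0,0.5],
    [80,-54,-360,0.735,0,0,0.5],
    [90,-60,-400,0.735,0,0,0.5]
  ]
}}

```text
t: 1.97
position: [0.5439, 0.0066, 0.2532]
orientation: [86.0, 90.0, 154.1]
force: [0.1, 1.3, 0.9]
width: 0.0427
```

Run:
```python
from h import *
st(); go([.5719,-.0499,.17],[.925,-.379]);
```

```text
t 1.97 pos [0.5439 0.0066 0.2532] y [-0.928  0.373  0.   ] z [0.373 0.928 0.   ] q [ 17.8  13.3  -9.   -0.  -67.8 -39.7] F [0.1 1.3 0.9] w 0.0427
 shift [ 83.2 -47.  -42.1] rv [-3.135  0.     0.   ] deg 180
 shift [ 83.2 -47.  -42.1] rv [ 0.007  0.    -0.   ] deg 0
```

{"op": "servo_tool", "data": {
  "plan": [
    [30,-25,-20,0,0,0,0.5],
    [60,-47,-42,0,0,0,0.5],
    [80,-47,-42,0,0,0,0.5],
    [80,-47,-42,0,0,0,0.5]
  ]
}}

```text
t: 2.3
position: [0.5684, -0.0499, 0.168]
orientation: [114.5, 89.3, -177.7]
force: [-0.7, 1.1, -1.1]
width: 0.0427
```

Run:
```python
from h import *
st(); go([.5719,-.0499,.095],[.925,-.379]); cam("wrist","w1.png")
```

```text
t 2.3 pos [ 0.5684 -0.0499  0.168 ] y [-0.926  0.377  0.01 ] z [ 0.377  0.926 -0.005] q [ 11.2  20.2 -12.1  -0.1 -58.4 -33.3] F [-0.7  1.1 -1.1] w 0.0427
 shift [73.  -4.   1.7] rv [-3.139  0.016 -0.007] deg 180
 shift [73.  -4.   1.7] rv [ 0.002 -0.005 -0.01 ] deg 1
```

View pics/w1.png

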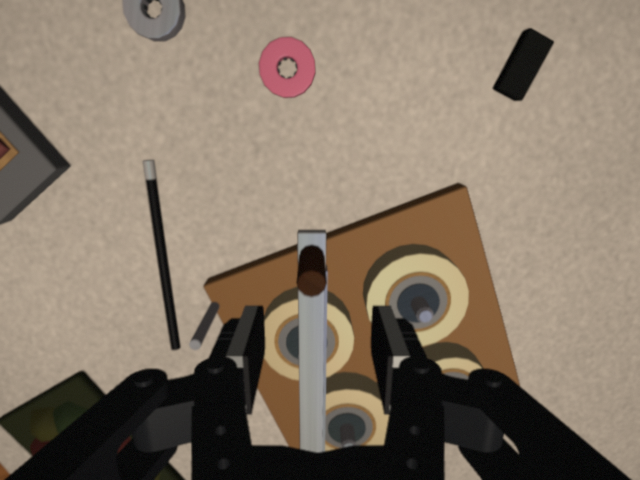

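The wrist view shows the knob, at about (311,270), centred between the jaws. I'll lower onto it.

{"op": "servo_tool", "data": {
  "plan": [
    [35,-4,2,0,0,0,0.5],
    [60,-4,2,0,0,0,0.5],
    [80,-4,2,0,0,0,0.5],
    [80,-4,2,0,0,0,0.6],
    [80,-4,2,0,0,0,0.6]
  ]
}}

```text
t: 2.77
position: [0.5767, -0.0467, 0.0952]
orientation: [-87.8, 89.9, -19.6]
force: [-0.1, 0.4, -0.2]
width: 0.0342
```

Run:
```python
from h import *
st()
piv=np.array([.661,.1675]); 
def knob(a,yaw=-.008,r=.235):
    d=np.array([-np.sin(a),-np.cos(a)]); c,s=np.cos(yaw),np.sin(yaw); d=np.array([[c,-s],[s,c]])@d; return piv+r*d, np.array([-d[1],d[0]])
for a in (.381,.3,.2,.1,0,-.03,-.05,-.08):
    k,t=knob(a); print(a,k); go([*k,.088],-t)
```

```text
t 2.77 pos [ 0.5767 -0.0467  0.0952] y [-0.929  0.371 -0.001] z [0.371 0.929 0.   ] q [ 11.4  25.1 -16.4   0.1 -48.4 -33.2] F [-0.1  0.4 -0.2] w 0.0342
0.381 [ 0.57187312 -0.04994286]
 shift [ 7.2  3.3 -4.8] rv [0.009 0.    0.001] deg 1
 shift [ 7.2  3.3 -4.8] rv [-3.132e+00 -2.000e-03  0.000e+00] deg 179
0.3 [ 0.58975896 -0.05644132]
 shift [  7.2 -15.7  -4.2] rv [-0.072  0.     0.001] deg 4
 shift [  7.2 -15.7  -4.2] rv [ 3.07e+00  2.00e-03 -0.00e+00] deg 176
0.2 [ 0.6124717  -0.06243478]
 shift [  7.3 -39.1  -1.4] rv [-0.172 -0.     0.001] deg 10
 shift [  7.3 -39.1  -1.4] rv [2.97e+00 2.00e-03 0.00e+00] deg 170
0.1 [ 0.63566931 -0.06613081]
 shift [  7.3 -62.    3.8] rv [-0.272 -0.     0.001] deg 16
 shift [  7.3 -62.    3.8] rv [2.87e+00 2.00e-03 0.00e+00] deg 164
0 [ 0.65912002 -0.06749248]
 shift [  7.3 -84.3  11.2] rv [-0.372 -0.     0.001] deg 21
 shift [  7.3 -84.3  11.2] rv [2.77e+00 2.00e-03 0.00e+00] deg 159
-0.03 [ 0.66616958 -0.06744313]
 shift [  7.4 -90.8  13.9] rv [-0.402 -0.     0.001] deg 23
 shift [  7.4 -90.8  13.9] rv [2.74e+00 2.00e-03 0.00e+00] deg 157
-0.05 [ 0.6708671  -0.06729276]
 shift [  7.4 -95.1  15.8] rv [-0.422 -0.     0.001] deg 24
 shift [  7.4 -95.1  15.8] rv [2.72e+00 2.00e-03 0.00e+00] deg 156
-0.08 [ 0.67790538 -0.06689114]
 shift [   7.4 -101.5   18.8] rv [-0.452 -0.     0.001] deg 26
 shift [   7.4 -101.5   18.8] rv [2.69e+00 2.00e-03 0.00e+00] deg 154
```

{"op": "servo_tool", "data": {
  "plan": [
    [4,-10,-3,-0.04,0,0,0.6],
    [4,-22,-3,-0.1,0,0,0.6],
    [4,-34,-2,-0.15,0,0,0.6],
    [4,-46,0,-0.2,0,0,0.6],
    [4,-58,3,-0.25,0,0,0.6],
    [4,-70,7,-0.31,0,0,0.6],
    [4,-80,10,-0.37,0,0,0.6],
    [4,-86,12,-0.38,0,0,0.6],
    [4,-90,13,-0.38,0,0,0.6],
    [4,-93,14,-0.38,0,0,0.6]
  ]
}}

```text
t: 3.6
position: [0.6684, -0.0689, 0.0916]
orientation: [-86.8, 89.9, 3.1]
force: [-1.1, -0.6, 0.3]
width: 0.034
```

Run:
```python
from h import *
st()
c=cam("top","t2.png")
x0,y0,x1,y1=200,130,350,270
cv2.imwrite(f"pics/t2c.png",cv2.resize(c["image"][y0:y1,x0:x1,::-1],None,fx=4,fy=4,interpolation=cv2.INTER_CUBIC)[:600,:800])
```

```text
t 3.6 pos [ 0.6684 -0.0689  0.0916] y [-1.     0.003 -0.003] z [0.003 1.    0.   ] q [  7.9  33.1  -2.4   0.  -54.4  -8. ] F [-1.1 -0.6  0.3] w 0.034
```

View pics/t2c.png

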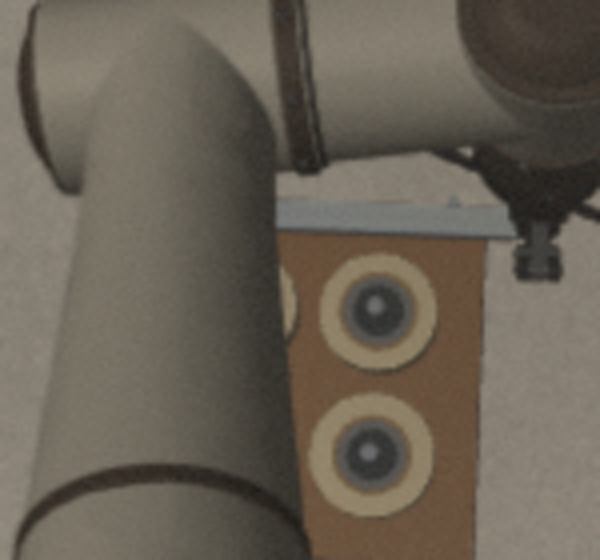

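The arm now lies nearly along the +x edge. I'll push gently until the force rises, to make sure it's on the stop.

{"op": "servo_tool", "data": {
  "plan": [
    [0,-3,0,0,0,0,0.6],
    [0,-5,0,0,0,0,0.6],
    [0,-7,0,0,0,0,0.6],
    [0,-7,0,0,0,0,0.6]
  ]
}}

```text
t: 3.98
position: [0.6688, -0.0693, 0.0899]
orientation: [91.9, 89.2, -178.2]
force: [-11.7, 1.2, 7.9]
width: 0.0341
```

Run:
```python
from h import *
st()
```

```text
t 3.98 pos [ 0.6688 -0.0693  0.0899] y [-1.     0.003  0.013] z [ 0.003  1.    -0.   ] q [  7.8  33.6  -1.6  -0.1 -55.5  -7.9] F [-11.7   1.2   7.9] w 0.0341
```

That's the stop (11.7 N). I'll re-centre so the jaws clear the knob, lift off, and head for the nut at (0.612,-0.232).

{"op": "servo_tool", "data": {
  "plan": [
    [0,10,0,0,0,0,0.6],
    [0,16,0,0,0,0,0.6],
    [0,16,0,0,0,0,0.6],
    [-40,16,0,0,0,0,0.5],
    [-75,16,0,0,0,0,0.2],
    [-75,35,-40,0,0,0,0.2],
    [-75,50,-80,0,0,0,0.2],
    [-65,60,-120,0,0,0,0.2],
    [-60,64,-155,0,0,0,0.2],
    [-60,64,-162,0,0,0,0.2]
  ]
}}

```text
t: 4.82
position: [0.6082, -0.2359, 0.1486]
orientation: [96.6, 89.9, -173.8]
force: [0.4, 1.1, -0.2]
width: 0.0683
```

Run:
```python
from h import *
st(); c=cam("wrist","w2.png"); st()
print(proj(c,[.612,-.2316,.014]), proj(c,[.612,-.2316,.0]))
c=cam("top","t3.png")
x0,y0,x1,y1=200,130,350,270
cv2.imwrite(f"pics/t3c.png",cv2.resize(c["image"][y0:y1,x0:x1,::-1],None,fx=4,fy=4,interpolation=cv2.INTER_CUBIC)[:600,:800])
```

```text
t 4.82 pos [ 0.6082 -0.2359  0.1486] y [-1.     0.007  0.002] z [ 0.007  1.    -0.   ] q [ -7.   28.3  -1.8   0.  -60.    6.6] F [ 0.4  1.1 -0.2] w 0.0683
t 4.87 pos [ 0.6091 -0.2352  0.149 ] y [-1.     0.007  0.001] z [ 0.007  1.    -0.   ] q [ -6.9  28.3  -1.7   0.  -60.    6.5] F [0.1 0.2 0.3] w 0.0683
[[311.54849445 234.57762719]] [[311.78243733 229.25205313]]
```

View pics/w2.png

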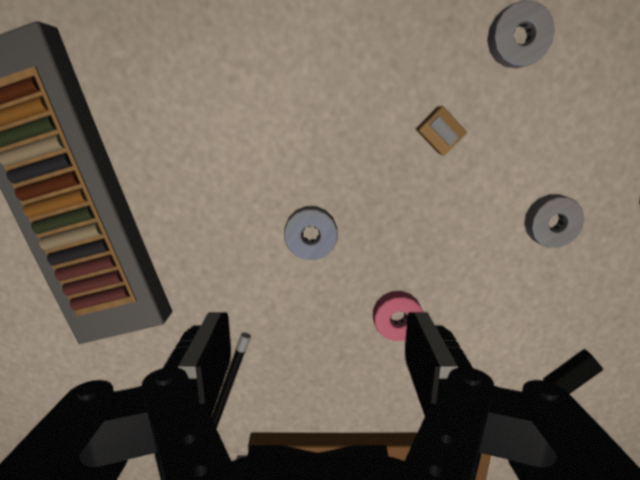

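View pics/t3c.png

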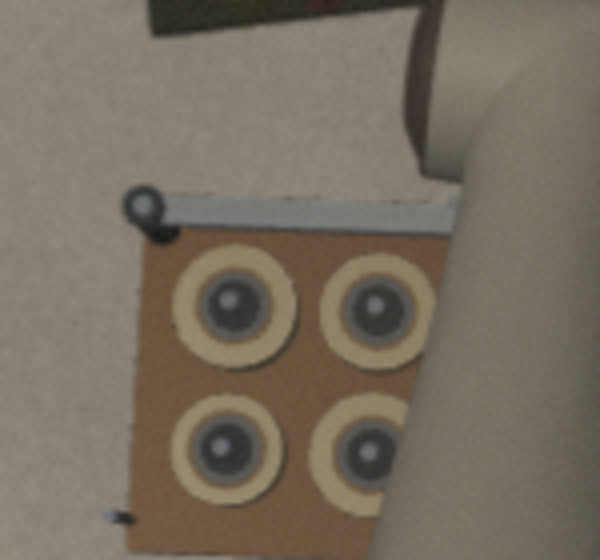

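The wrist view shows the nut at (311,234), exactly where the top-view position predicted, and the top view shows the arm parked. I'll descend and grip.

Run:
```python
from h import *
st(); go([.6118,-.2318,.001],[-1,0])
```

```text
t 4.92 pos [ 0.6099 -0.2333  0.1495] y [-1.     0.006 -0.   ] z [ 0.006  1.    -0.   ] q [ -6.8  28.3  -1.7   0.  -60.    6.4] F [-0.6  0.3 -0.4] w 0.0681
 shift [148.5  -1.9   1.6] rv [-0.006 -0.     0.   ] deg 0
 shift [148.5  -1.9   1.6] rv [3.136 0.    0.   ] deg 180
```

{"op": "servo_tool", "data": {
  "plan": [
    [40,-1,1,0,0,0,0.25],
    [80,-1,1,0,0,0,0.25],
    [115,-1,1,0,0,0,0.25],
    [138,-1,1,0,0,0,0.25],
    [148,-1,1,0,0,0,0.25],
    [148,-1,1,0,0,0,0.25],
    [148,-1,1,0,0,0,0.25]
  ]
}}

```text
t: 5.5
position: [0.6125, -0.2295, 0.0026]
orientation: [-116.5, 89.9, -26.5]
force: [0.1, 0.1, 1.2]
width: 0.0636
```

Run:
```python
from h import *
st(); go([.6118,-.2318,.001],[-1,0]); cam("wrist","w3.png")
```

```text
t 5.5 pos [ 0.6125 -0.2295  0.0026] y [-1.     0.    -0.001] z [ 0.     1.    -0.001] q [ -6.4  37.7  -9.2   0.  -43.1   6.3] F [0.1 0.1 1.2] w 0.0636
 shift [ 1.6  0.7 -2.3] rv [-0.    -0.001  0.001] deg 0
 shift [ 1.6  0.7 -2.3] rv [3.141e+00 2.000e-03 1.000e-03] deg 180
```

View pics/w3.png

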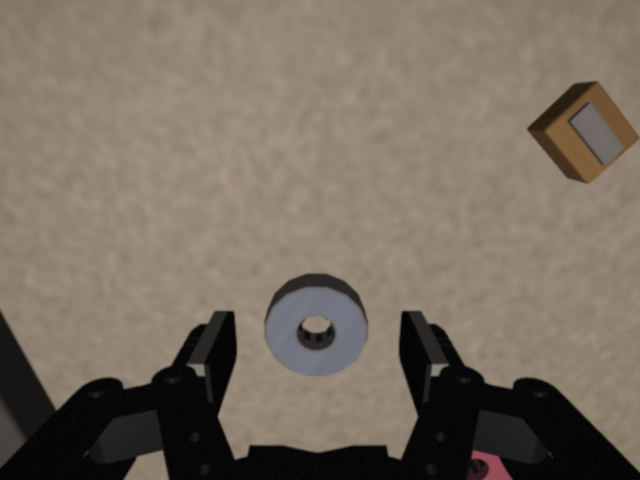

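Run:
```python
from h import *
c=cam("wrist"); p=ray(c,[316,332],.014)[0]; st(); print(p, tolocal(p))
print(proj(c,[.612,-.2316,.014]))
```

```text
t 5.6 pos [ 0.6132 -0.23    0.0042] y [-1.     0.001 -0.005] z [ 0.001  1.    -0.001] q [ -6.4  37.5  -9.1   0.  -43.1   6.3] F [-0.4 -0.4  0.2] w 0.0639
[ 0.61331429 -0.23058579  0.014     ] [-9.81385906 -0.12783861 -0.61882584]
[[319.44313714 329.67342179]]
```

The nut is centred to within 1 mm. I'll lower slightly and close at 60 N.

{"op": "servo_tool", "data": {
  "plan": [
    [3,0,-1,0,0,0,0.4],
    [3,0,-1,0,0,0,0.55],
    [3,0,-1,0,0,0,0.65],
    [3,0,-1,0,0,0,0.65],
    [3,0,-1,0,0,0,0.65],
    [3,0,-1,0,0,0,0.65]
  ],
  "newtons": 60
}}

```text
t: 6.1
position: [0.6121, -0.2314, 0.0005]
orientation: [-105.0, 89.8, -15.1]
force: [-1.3, 0.8, 6.7]
width: 0.0375
```

Run:
```python
from h import *
st(); c=cam("wrist","w4.png")
```

```text
t 6.1 pos [ 6.121e-01 -2.314e-01  5.000e-04] y [-1.     0.002 -0.003] z [ 0.002  1.    -0.001] q [ -6.6  37.8  -9.2   0.  -42.8   6.4] F [-1.3  0.8  6.7] w 0.0375
```

View pics/w4.png

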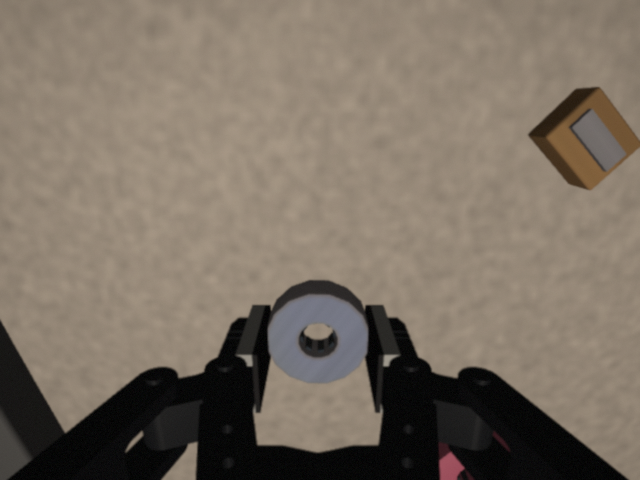

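The nut is held, with its bore at (318,340). I'll lift and carry it to above seat 0.

{"op": "servo_tool", "data": {
  "plan": [
    [-40,0,0,0,0,0,0.65],
    [-80,0,0,0,0,0,0.65],
    [-120,10,20,0,0,0,0.65],
    [-150,25,50,0,0,0,0.65],
    [-160,40,85,0,0,0,0.65],
    [-160,55,122,0,0,0,0.65],
    [-160,70,160,0,0,0,0.65],
    [-160,85,198,0,0,0,0.65],
    [-160,95,235,0,0,0,0.65],
    [-160,95,257,0,0,0,0.65]
  ]
}}

```text
t: 6.98
position: [0.5141, 0.0285, 0.159]
orientation: [44.0, 89.9, 134.0]
force: [0.6, -0.4, -0.8]
width: 0.0374
```

Run:
```python
from h import *
st(); c=cam("wrist","w5.png"); st()
for l in ([.5169,.0256],[.5176,.1156],[.6069,.0249],[.6076,.1149]): print(proj(c,[*l,.064]),proj(c,[*l,.044]))
```

```text
t 6.98 pos [0.5141 0.0285 0.159 ] y [-1.     0.     0.001] z [0.    1.    0.001] q [ 21.2  15.3 -20.8  -0.1 -53.9 -21.2] F [ 0.6 -0.4 -0.8] w 0.0374
t 7.03 pos [0.5158 0.0306 0.1592] y [-1.    -0.002 -0.001] z [-0.002  1.     0.001] q [ 21.4  15.4 -20.6  -0.1 -53.9 -21.2] F [0.4 1.6 0.2] w 0.0371
[[312.40358404 241.79722939]] [[312.75376487 232.68862603]]
[[312.00103354 363.19646231]] [[312.33830179 347.36369949]]
[[170.53821557 240.8333384 ]] [[180.76622451 231.83129807]]
[[184.91476114 361.8283889 ]] [[193.15142676 346.17342977]]
```

View pics/w5.png

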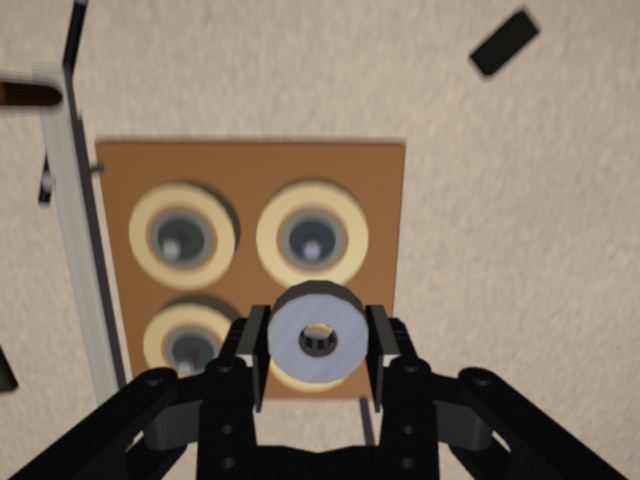

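The arm was still moving when that was taken. I'll take another now it has settled.

Run:
```python
from h import *
st(); c=cam("wrist","w6.png"); st()
for l in ([.5169,.0256],[.6069,.0249]): print(proj(c,[*l,.064]),proj(c,[*l,.044]))
im=c["image"]; 
cv2.imwrite("pics/w6c.png",cv2.resize(im[170:400,120:390,::-1],None,fx=2.9,fy=2.6,interpolation=cv2.INTER_CUBIC))
```

```text
t 7.03 pos [0.5158 0.0306 0.1592] y [-1.    -0.002 -0.001] z [-0.002  1.     0.001] q [ 21.4  15.4 -20.6  -0.1 -53.9 -21.2] F [0.4 1.6 0.2] w 0.0371
t 7.08 pos [0.5162 0.0289 0.1591] y [-1.    -0.003 -0.001] z [-0.003  1.     0.001] q [ 21.2  15.4 -20.6  -0.  -53.9 -21. ] F [-0.8 -0.7 -0.8] w 0.037
[[315.47982231 238.33227563]] [[315.67723486 229.43170106]]
[[173.33997536 236.94679905]] [[183.45503377 228.18199561]]
```

View pics/w6c.png

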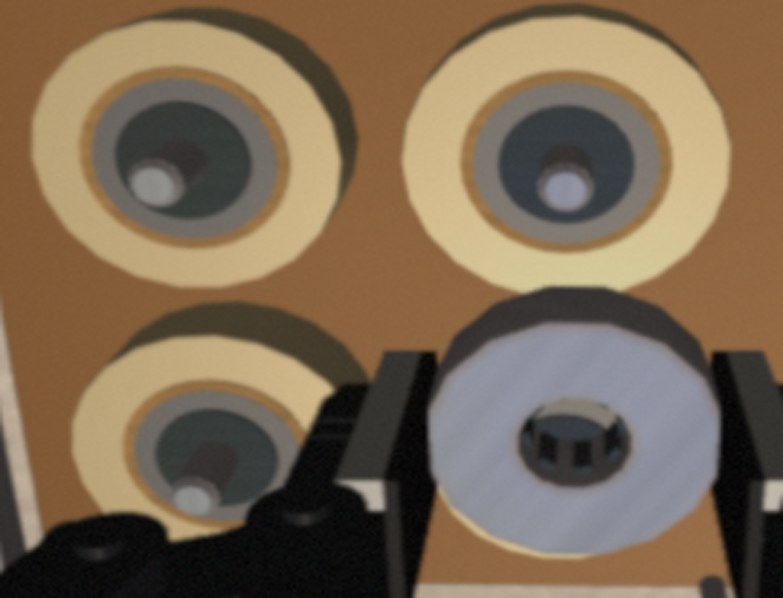

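```bash
cat >> h.py <<'E'
def align(c,tip,nut,ztip=.064,top=.0135):
    "tool-frame offset (mm) from held nut's axis to spindle tip"
    T=c["P"]@np.linalg.inv(c["hand_eye"])
    t=ray(c,tip,ztip)[0]; n=ray(c,nut,T[2,3]+top)[0]
    print("tip",t,"nut",n,"TCP",T[:3,3]); print("nut in tool",tolocal(n,T)); print("shift",tolocal(t,T)-tolocal(n,T))
E
python3 - <<'E'
from h import *
st(); c=cam("wrist")
align(c,[315.2,243.1],[318.2,339])
print(ray(c,[[120+155/2.9,170+186/2.6]],.064))
E
```

```text
t 7.08 pos [0.5162 0.0289 0.1591] y [-1.    -0.003 -0.001] z [-0.003  1.     0.001] q [ 21.2  15.4 -20.6  -0.  -53.9 -21. ] F [-0.8 -0.7 -0.8] w 0.037
tip [0.51742208 0.02694345 0.064     ] nut [0.51554681 0.02912301 0.17264457] TCP [0.51619751 0.02889627 0.15914457]
nut in tool [-13.50042768   0.63757739   0.23828884]
shift [108.64463009  -1.76870787  -2.26387596]
[[0.60747256 0.02615335 0.064     ]]
```

Both views agree to 1.4 mm: seat 0 is at (0.5174,0.0269). I'll lower to just above the tip.

{"op": "servo_tool", "data": {
  "plan": [
    [30,-2,-2,0,0,0,0.65],
    [60,-2,-2,0,0,0,0.65],
    [80,-2,-2,0,0,0,0.65],
    [84,-2,-2,0,0,0,0.65],
    [84,-2,-2,0,0,0,0.65],
    [84,-2,-2,0,0,0,0.65]
  ]
}}

```text
t: 7.63
position: [0.5195, 0.0235, 0.0755]
orientation: [-93.3, 89.9, -3.4]
force: [0.2, 0.3, -0.2]
width: 0.0371
```

Run:
```python
from h import *
st(); c=cam("wrist","w7.png"); st()
print(proj(c,[.5173,.0267,.064]))
im=c["image"]; 
cv2.imwrite("pics/w7c.png",cv2.resize(im[230:400,220:420,::-1],None,fx=4,fy=3.5,interpolation=cv2.INTER_CUBIC))
```

```text
t 7.63 pos [0.5195 0.0235 0.0755] y [-1.     0.003 -0.001] z [ 0.003  1.    -0.   ] q [ 20.5  21.9 -25.8   0.  -42.3 -20.7] F [ 0.2  0.3 -0.2] w 0.0371
t 7.68 pos [0.5199 0.0238 0.0761] y [-1.     0.002 -0.003] z [0.002 1.    0.   ] q [ 20.5  21.8 -25.8   0.  -42.3 -20.7] F [-0.3  0.7 -0.4] w 0.0371
[[321.7499592  314.00466917]]
```

View pics/w7c.png

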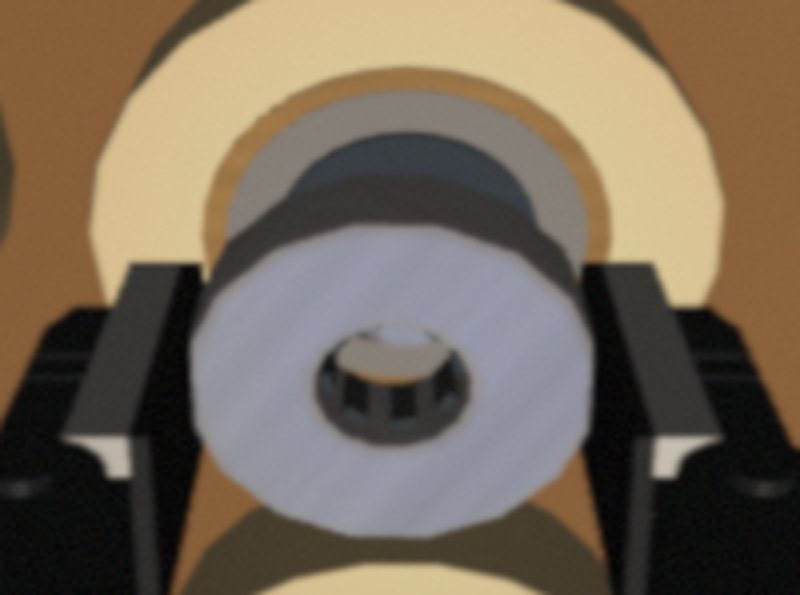

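Run:
```python
from h import *
st(); c=cam("wrist")
align(c,[320.8,317.5],[317.8,338.6])
im=c["image"]; cv2.imwrite("pics/w8c.png",cv2.resize(im[300:370,280:360,::-1],None,fx=10,fy=8,interpolation=cv2.INTER_CUBIC))
```

```text
t 7.68 pos [0.5199 0.0238 0.0761] y [-1.     0.002 -0.003] z [0.002 1.    0.   ] q [ 20.5  21.8 -25.8   0.  -42.3 -20.7] F [-0.3  0.7 -0.4] w 0.0371
tip [0.51809712 0.02901048 0.064     ] nut [0.51934536 0.02386809 0.08957226] TCP [0.5198684  0.02380946 0.07607226]
nut in tool [-13.5012694    0.48853073   0.06378778]
shift [25.57137595  1.32620251  5.1272385 ]
```

View pics/w8c.png

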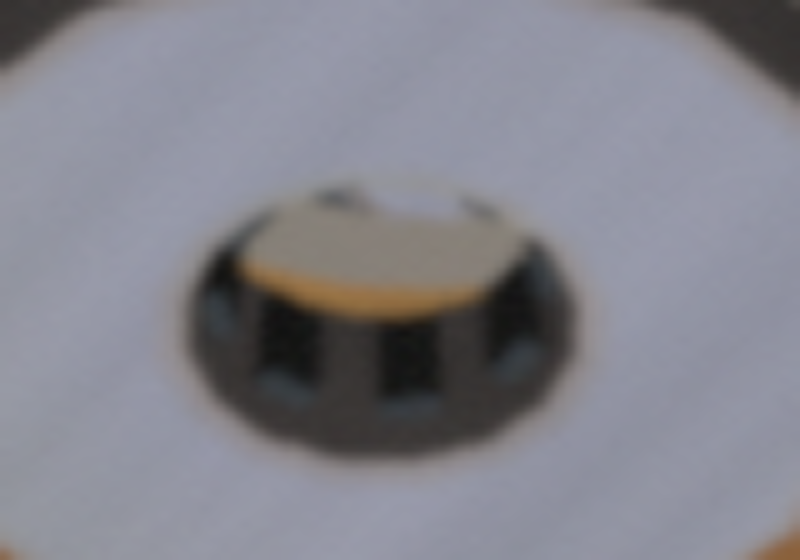

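The camera reading and pose reading were one step apart earlier. With the settled picture, the tip is about 1.5 mm along y and 5 mm along z from the nut. I'll correct and look again.

{"op": "servo_tool", "data": {
  "plan": [
    [0,1.5,4.7,0,0,0,0.65],
    [5,1.5,4.7,0,0,0,0.65],
    [7,1.5,4.7,0,0,0,0.65],
    [7,1.5,4.7,0,0,0,0.65],
    [7,1.5,4.7,0,0,0,0.65]
  ]
}}

```text
t: 8.15
position: [0.517, 0.0288, 0.0677]
orientation: [120.1, 90.0, -150.0]
force: [1.4, 0.9, 0.4]
width: 0.0369
```

Run:
```python
from h import *
st(); c=cam("wrist"); st()
print(proj(c,[.5176,.0288,.064]))
im=c["image"]; cv2.imwrite("pics/w9c.png",cv2.resize(im[300:370,280:360,::-1],None,fx=10,fy=8,interpolation=cv2.INTER_CUBIC))
```

```text
t 8.15 pos [0.517  0.0288 0.0677] y [-1.     0.002  0.   ] z [ 0.002  1.    -0.   ] q [ 21.2  22.4 -26.5   0.  -41.2 -21.3] F [1.4 0.9 0.4] w 0.0369
t 8.2 pos [0.5172 0.0288 0.0677] y [-1.     0.002  0.   ] z [ 0.002  1.    -0.   ] q [ 21.2  22.4 -26.5   0.  -41.2 -21.3] F [ 0.9  0.  -0.5] w 0.0371
[[315.24389016 316.21534669]]
```

View pics/w9c.png

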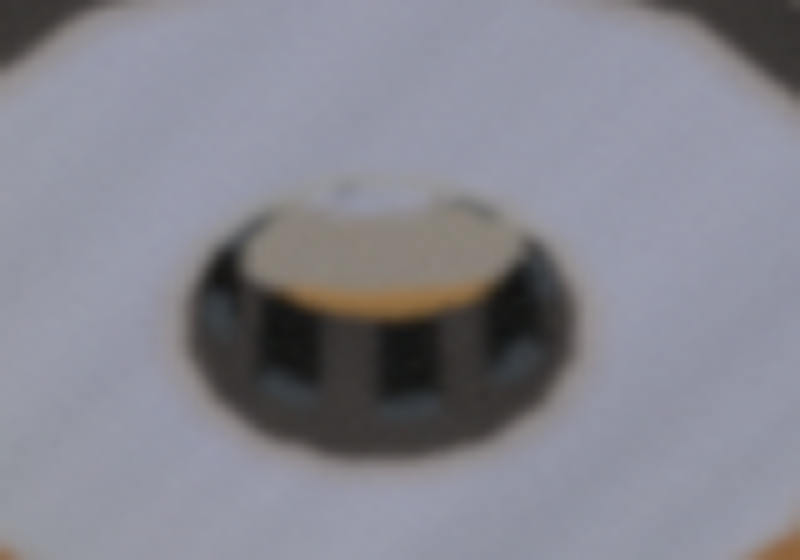

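The tip is aligned to about 0.5 mm. I'll lower it onto the spindle.

{"op": "servo_tool", "data": {
  "plan": [
    [3,0,0.3,0,0,0,0.65],
    [6,0,0.3,0,0,0,0.65],
    [9,0,0.3,0,0,0,0.65],
    [9,0,0.3,0,0,0,0.65]
  ]
}}

```text
t: 8.53
position: [0.5174, 0.0286, 0.0583]
orientation: [-162.2, 90.0, -72.3]
force: [2.9, -2.5, -2.1]
width: 0.0372
```

Run:
```python
from h import *
st();
```

```text
t 8.53 pos [0.5174 0.0286 0.0583] y [-1.     0.002 -0.   ] z [ 0.002  1.    -0.001] q [ 21.2  23.2 -27.    0.1 -39.8 -21.3] F [ 2.9 -2.5 -2.1] w 0.0372
```

The nut has dropped over the tip, with small side forces. Pressing down now.

{"op": "servo_tool", "data": {
  "plan": [
    [3,0,0,0,0,0,0.65],
    [6,0,0,0,0,0,0.65],
    [9,0,0,0,0,0,0.65],
    [12,0,0,0,0,0,0.65],
    [14,0,0,0,0,0,0.65],
    [14,0,0,0,0,0,0.65]
  ],
  "newtons": 80
}}

```text
t: 9.03
position: [0.5178, 0.0287, 0.0459]
orientation: [-109.7, 89.9, -19.8]
force: [-0.3, -4.7, 6.4]
width: 0.0365
```

Run:
```python
from h import *
st();
```

```text
t 9.03 pos [0.5178 0.0287 0.0459] y [-1.     0.001 -0.001] z [ 0.001  1.    -0.   ] q [ 21.2  24.3 -27.6   0.1 -38.  -21.3] F [-0.3 -4.7  6.4] w 0.0365
```

Nearly home. I'll go on until the force shows the seat.

{"op": "servo_tool", "data": {
  "plan": [
    [1,0,0,0,0,0,0.65],
    [2,0,0,0,0,0,0.65],
    [3,0,0,0,0,0,0.65],
    [3,0,0,0,0,0,0.65]
  ]
}}

```text
t: 9.37
position: [0.5179, 0.0287, 0.0445]
orientation: [-116.0, 89.9, -26.1]
force: [-3.5, -2.8, 18.9]
width: 0.0366
```

Run:
```python
from h import *
st();
```

```text
t 9.37 pos [0.5179 0.0287 0.0445] y [-1.     0.001 -0.002] z [ 0.001  1.    -0.001] q [ 21.2  24.4 -27.7   0.1 -37.8 -21.3] F [-3.5 -2.8 18.9] w 0.0366
```

It's seated: z 0.0445 at 19 N. I'll release and lift.

{"op": "servo_tool", "data": {
  "plan": [
    [-2,0,0,0,0,0,0.65],
    [-2,0,0,0,0,0,0.4],
    [-2,0,0,0,0,0,0.25],
    [-2,0,0,0,0,0,0.25],
    [-30,0,0,0,0,0,0.25],
    [-65,0,0,0,0,0,0.25],
    [-85,0,-30,0,0,0,0.25],
    [-100,0,-35,0,0,0,0.25],
    [-100,0,-35,0,0,0,0.25],
    [-100,0,-35,0,0,0,0.25]
  ]
}}

```text
t: 10.2
position: [0.5172, -0.0058, 0.142]
orientation: [-50.3, 89.9, 39.6]
force: [-0.7, 0.5, -0.8]
width: 0.0643
```

Run:
```python
from h import *
st(); c=cam("wrist","w10.png"); st(); cam("top","t10.png")
for l in ([.5176,.0288],[.6076,.0281]): print(proj(c,[*l,.064]),proj(c,[*l,.058]))
```

```text
t 10.2 pos [ 0.5172 -0.0058  0.142 ] y [-1.     0.003 -0.001] z [0.003 1.    0.001] q [ 17.3  16.6 -21.9  -0.  -51.5 -17.5] F [-0.7  0.5 -0.8] w 0.0643
t 10.25 pos [ 0.5165 -0.0057  0.141 ] y [-1.     0.002  0.001] z [0.002 1.    0.   ] q [ 17.4  16.7 -21.9  -0.1 -51.5 -17.5] F [-0.2  0.2  0.1] w 0.0644
[[316.61355131 307.63337206]] [[316.64904319 303.2331648 ]]
[[172.46187823 306.52446604]] [[175.69271101 302.18246918]]
```

View pics/w10.png

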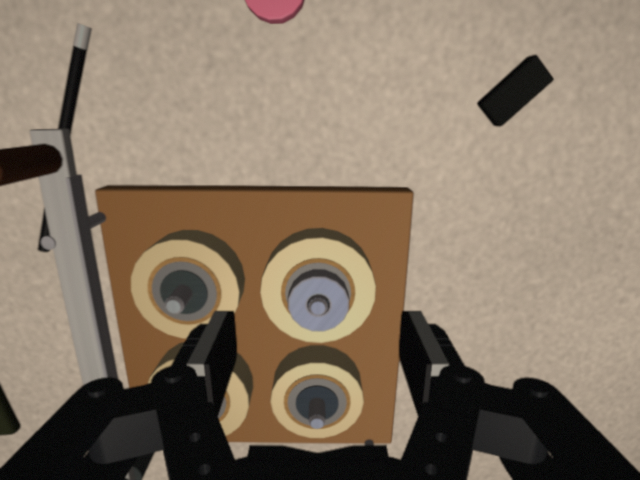

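View pics/t10.png

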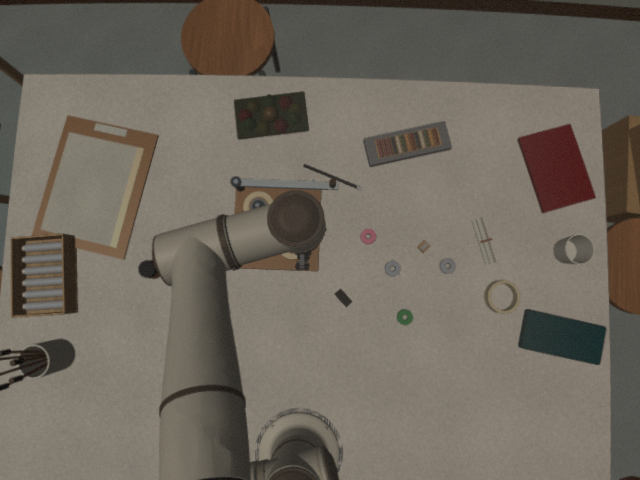

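Seat 0's nut sits on the hub, with the spindle tip showing at (318,305) in the wrist view. The top view shows the third nut was knocked to about (393,269). I'll measure the remaining two again.

Run:
```python
from h import *
c=cam("top"); im=c["image"]
cv2.imwrite("pics/t11c.png",cv2.resize(im[230:330,360:480,::-1],None,fx=6,fy=6,interpolation=cv2.INTER_CUBIC))
w=cam("wrist"); print("tip3? ",ray(w,[[317,424],[173,306]],.064)); st()
```

```text
tip3?  [[0.5162091  0.1179358  0.064     ]
 [0.60501561 0.02681009 0.064     ]]
t 10.4 pos [ 0.5163 -0.0056  0.1403] y [-1.     0.001  0.003] z [ 0.001  1.    -0.001] q [ 17.4  16.7 -21.9  -0.  -51.5 -17.5] F [-0.9 -0.6  0.8] w 0.0639
```

View pics/t11c.png

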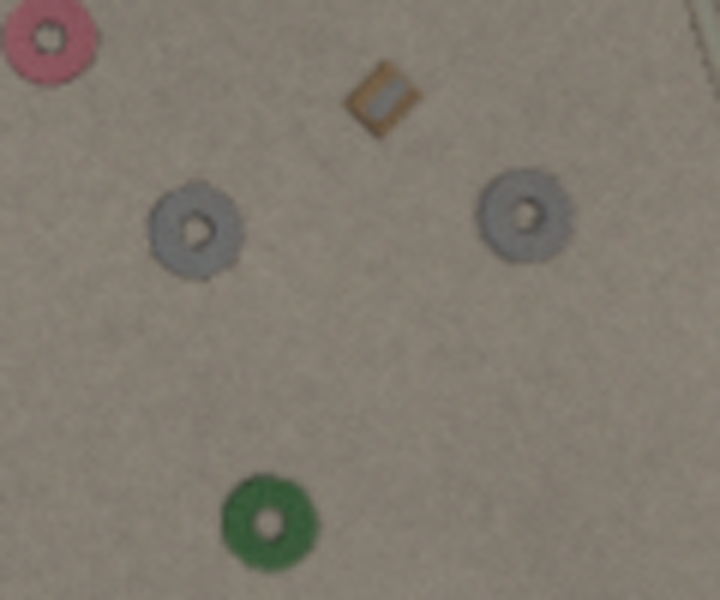

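Run:
```python
from h import *
c=cam("top"); p=ray(c,[[392.3,267.9],[447.1,265.6]],.014); print(p)
st(); go([*p[0][:2],.14],[-1,0])
```

```text
[[ 0.4636901  -0.22512398  0.014     ]
 [ 0.47285899 -0.36484219  0.014     ]]
t 10.45 pos [ 0.5164 -0.0056  0.1404] y [-1.     0.001  0.003] z [ 0.001  1.    -0.001] q [ 17.4  16.7 -21.9  -0.  -51.5 -17.5] F [ 0.  -0.4 -0.3] w 0.0642
 shift [   0.7   52.4 -219.6] rv [-0.001 -0.001 -0.003] deg 0
 shift [   0.7   52.4 -219.6] rv [ 3.14e+00 -4.00e-03  1.00e-03] deg 180
```

{"op": "servo_tool", "data": {
  "plan": [
    [0,10,-40,0,0,0,0.25],
    [0,20,-80,0,0,0,0.25],
    [0,30,-120,0,0,0,0.25],
    [0,40,-160,0,0,0,0.25],
    [0,48,-195,0,0,0,0.25],
    [20,53,-219,0,0,0,0.25],
    [60,53,-219,0,0,0,0.25],
    [90,53,-219,0,0,0,0.25],
    [90,53,-219,0,0,0,0.25],
    [90,53,-219,0,0,0,0.25]
  ]
}}

```text
t: 11.28
position: [0.4626, -0.2246, 0.0503]
orientation: [86.1, 89.7, 176.0]
force: [0.7, -0.3, 0.6]
width: 0.064
```

Run:
```python
from h import *
st(); c=cam("wrist","w12.png"); st()
print(proj(c,[.4637,-.2251,.014])); go([.4637,-.2251,.001],[-1,0])
```

```text
t 11.28 pos [ 0.4626 -0.2246  0.0503] y [-1.     0.001  0.005] z [0.001 1.    0.   ] q [ -7.8  23.7 -27.7   0.  -38.8   7.7] F [ 0.7 -0.3  0.6] w 0.064
t 11.33 pos [ 0.4643 -0.2247  0.052 ] y [-1.     0.001  0.001] z [ 0.001  1.    -0.001] q [ -7.8  23.6 -27.6   0.1 -38.8   7.7] F [1.2 0.4 0.7] w 0.0642
[[314.18713022 283.28324394]]
 shift [51.   0.6 -0.3] rv [-0.001 -0.001 -0.001] deg 0
 shift [51.   0.6 -0.3] rv [ 3.141e+00 -1.000e-03  1.000e-03] deg 180
```

View pics/w12.png

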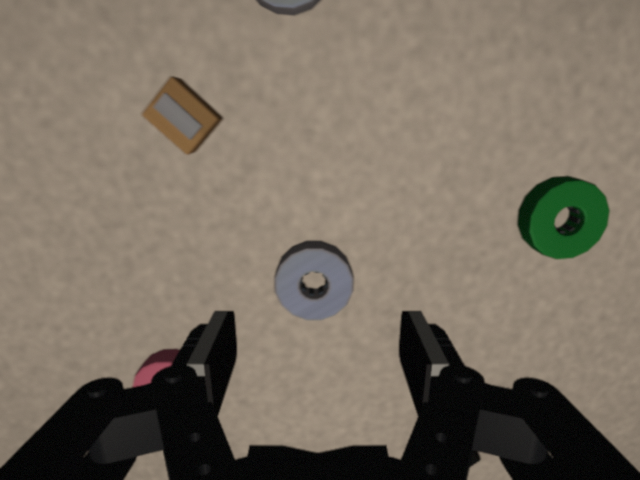

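The nut is at (315,284), matching the prediction. Going down and gripping.

{"op": "servo_tool", "data": {
  "plan": [
    [25,0,0,0,0,0,0.25],
    [42,0,0,0,0,0,0.25],
    [50,0,0,0,0,0,0.25],
    [50,0,0,0,0,0,0.45],
    [50,0,0,0,0,0,0.65],
    [50,0,0,0,0,0,0.65],
    [50,0,0,0,0,0,0.65],
    [50,0,0,0,0,0,0.65]
  ],
  "newtons": 80
}}

```text
t: 12.0
position: [0.4652, -0.2249, 0.0039]
orientation: [-102.4, 89.8, -12.5]
force: [-0.3, 2.1, 6.7]
width: 0.0361
```

Run:
```python
from h import *
st(); c=cam("wrist","w13.png")
print("cmd to seat1 (.5166,.1186,.115)"); go([.5178,.1185,.13],[-1,0])
```

```text
t 12.0 pos [ 0.4652 -0.2249  0.0039] y [-1.     0.001 -0.004] z [ 0.001  1.    -0.001] q [ -7.8  28.1 -29.8   0.  -31.9   7.7] F [-0.3  2.1  6.7] w 0.0361
cmd to seat1 (.5166,.1186,.115)
 shift [-126.2  -52.7  343.4] rv [-0.001 -0.001  0.004] deg 0
 shift [-126.2  -52.7  343.4] rv [3.14e+00 6.00e-03 1.00e-03] deg 180
```

View pics/w13.png

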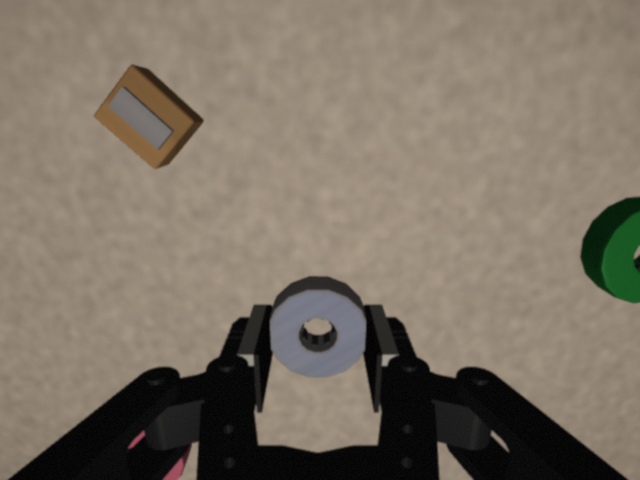

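Held, about 3 mm lower in the pads than the first nut. I'll carry it to above seat 1.

{"op": "servo_tool", "data": {
  "plan": [
    [-40,0,0,0,0,0,0.65],
    [-80,-5,10,0,0,0,0.65],
    [-110,-12,40,0,0,0,0.65],
    [-126,-20,78,0,0,0,0.65],
    [-126,-27,118,0,0,0,0.65],
    [-126,-33,158,0,0,0,0.65],
    [-126,-38,198,0,0,0,0.65],
    [-126,-43,238,0,0,0,0.65],
    [-126,-48,278,0,0,0,0.65],
    [-126,-53,310,0,0,0,0.65]
  ]
}}

```text
t: 12.88
position: [0.5176, 0.0879, 0.1291]
orientation: [-62.8, 89.8, 27.2]
force: [1.0, -1.1, -0.6]
width: 0.0364
```

Run:
```python
from h import *
st(); go([.5182,.1185,.13],[-1,0])
```

```text
t 12.88 pos [0.5176 0.0879 0.1291] y [-1.     0.    -0.003] z [0.    1.    0.001] q [ 27.4  18.1 -21.8   0.  -49.9 -27.4] F [ 1.  -1.1 -0.6] w 0.0364
 shift [-0.9 -0.6 30.6] rv [-0.     0.001  0.003] deg 0
 shift [-0.9 -0.6 30.6] rv [ 3.141e+00  4.000e-03 -2.000e-03] deg 180
```

{"op": "servo_tool", "data": {
  "plan": [
    [5,0,20,0,0,0,0.65],
    [10,0,32,0,0,0,0.65],
    [10,0,32,0,0,0,0.65],
    [10,0,32,0,0,0,0.65],
    [10,0,32,0,0,0,0.65]
  ]
}}

```text
t: 13.3
position: [0.5171, 0.1161, 0.1179]
orientation: [132.4, 90.0, -137.8]
force: [-0.1, -0.2, -1.1]
width: 0.0362
```

Run:
```python
from h import *
st(); c=cam("wrist","w14.png"); 
im=c["image"]; cv2.imwrite("pics/w14c.png",cv2.resize(im[200:400,220:420,::-1],None,fx=4,fy=3,interpolation=cv2.INTER_CUBIC))
print(proj(c,[.5182,.1187,.064])); st()
```

```text
t 13.3 pos [0.5171 0.1161 0.1179] y [-1.     0.003  0.   ] z [ 0.003  1.    -0.   ] q [ 30.2  19.4 -21.8   0.  -48.8 -30.4] F [-0.1 -0.2 -1.1] w 0.0362
[[314.77497823 275.20464106]]
t 13.35 pos [0.5172 0.1159 0.118 ] y [-1.     0.003 -0.   ] z [ 0.003  1.    -0.   ] q [ 30.2  19.4 -21.7   0.  -48.8 -30.4] F [-0.6 -0.  -0.5] w 0.0362
```

View pics/w14c.png

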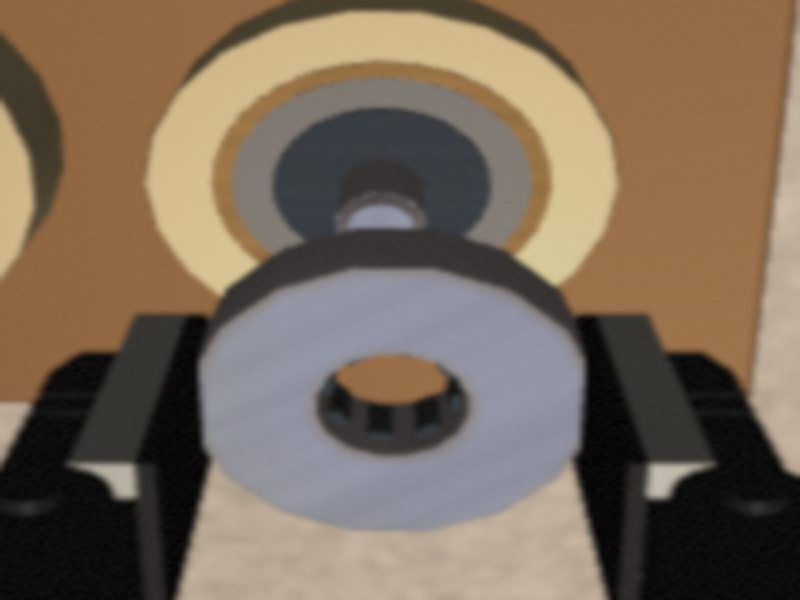

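The tip is at (315,275), as predicted. I need to shift y by -1.5 and z by +2.7, then lower.

{"op": "servo_tool", "data": {
  "plan": [
    [20,-1.5,2.7,0,0,0,0.65],
    [38,-1.5,2.7,0,0,0,0.65],
    [45,-1.5,2.7,0,0,0,0.65],
    [45,-1.5,2.7,0,0,0,0.65],
    [45,-1.5,2.7,0,0,0,0.65]
  ]
}}

```text
t: 13.77
position: [0.5191, 0.119, 0.0731]
orientation: [-177.2, 90.0, -87.4]
force: [-0.6, 0.5, 0.3]
width: 0.0366
```

Run:
```python
from h import *
st(); c=cam("wrist","w15.png"); 
im=c["image"]; cv2.imwrite("pics/w15c.png",cv2.resize(im[300:370,280:360,::-1],None,fx=10,fy=8,interpolation=cv2.INTER_CUBIC))
print((proj(c,[.5182,.1187,.064])-[280,300])*[10,8]); st()
```

```text
t 13.77 pos [0.5191 0.119  0.0731] y [-1.     0.003 -0.   ] z [ 0.003  1.    -0.   ] q [ 30.4  23.1 -24.1   0.  -42.8 -30.6] F [-0.6  0.5  0.3] w 0.0366
[[387.3018471   76.12736112]]
t 13.82 pos [0.5195 0.1194 0.0736] y [-1.     0.002 -0.001] z [0.002 1.    0.   ] q [ 30.4  23.  -24.1   0.  -42.8 -30.6] F [ 0.5  0.4 -0.7] w 0.0364
```

View pics/w15c.png

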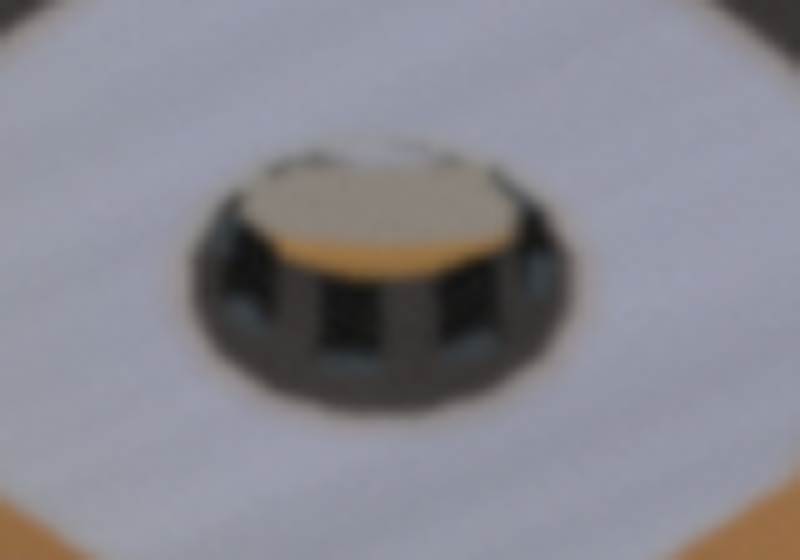

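Aligned. Lowering onto the spindle and pressing.

{"op": "servo_tool", "data": {
  "plan": [
    [4,0,0.4,0,0,0,0.65],
    [7,0,0.4,0,0,0,0.65],
    [10,0,0.4,0,0,0,0.65],
    [12,0,0.4,0,0,0,0.65],
    [12,0,0.4,0,0,0,0.65]
  ]
}}

```text
t: 14.23
position: [0.5183, 0.1189, 0.0605]
orientation: [144.0, 89.9, -126.1]
force: [2.1, -4.9, -0.5]
width: 0.0362
```

Run:
```python
from h import *
st()
```

```text
t 14.23 pos [0.5183 0.1189 0.0605] y [-1.     0.002  0.001] z [ 0.002  1.    -0.002] q [ 30.4  24.1 -24.9   0.1 -41.2 -30.6] F [ 2.1 -4.9 -0.5] w 0.0362
```

{"op": "servo_tool", "data": {
  "plan": [
    [3,0,-0.4,0,0,0,0.65],
    [6,0,-0.4,0,0,0,0.65],
    [9,0,-0.4,0,0,0,0.65],
    [12,0,-0.4,0,0,0,0.65],
    [14,0,-0.4,0,0,0,0.65],
    [15,0,-0.4,0,0,0,0.65],
    [15,0,-0.4,0,0,0,0.65]
  ]
}}

```text
t: 14.82
position: [0.5191, 0.1188, 0.0478]
orientation: [-159.5, 89.9, -69.6]
force: [-3.3, -4.6, 12.9]
width: 0.036
```

Run:
```python
from h import *
st()
```

```text
t 14.82 pos [0.5191 0.1188 0.0478] y [-1.     0.001 -0.001] z [ 0.001  1.    -0.002] q [ 30.4  25.2 -25.5   0.1 -39.3 -30.6] F [-3.3 -4.6 12.9] w 0.036
```

{"op": "servo_tool", "data": {
  "plan": [
    [1,0,0,0,0,0,0.65],
    [2,0,0,0,0,0,0.65],
    [3,0,0,0,0,0,0.65],
    [3,0,0,0,0,0,0.65]
  ]
}}

```text
t: 15.15
position: [0.5192, 0.1188, 0.0476]
orientation: [-151.7, 89.9, -61.7]
force: [-9.3, -5.5, 29.8]
width: 0.036
```

Run:
```python
from h import *
st(); cam("wrist","w16.png")
```

```text
t 15.15 pos [0.5192 0.1188 0.0476] y [-1.    -0.    -0.001] z [-0.     1.    -0.002] q [ 30.4  25.2 -25.6   0.2 -39.2 -30.6] F [-9.3 -5.5 29.8] w 0.036
```

View pics/w16.png

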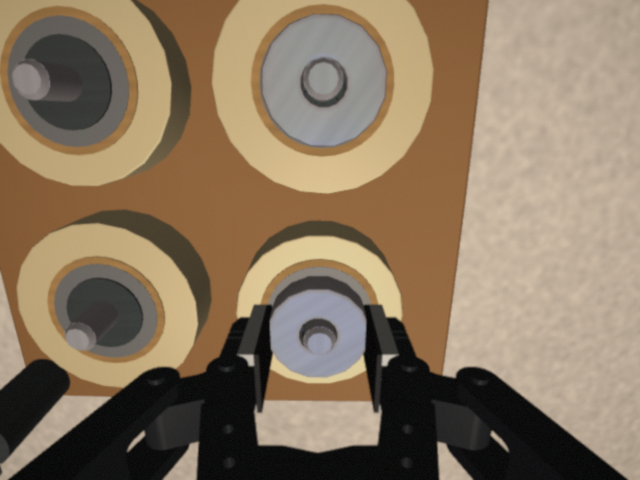

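Stiff at 30 N with no further travel, so it's home; the first nut looks flush as well. Releasing and heading for the last nut.

{"op": "servo_tool", "data": {
  "plan": [
    [-4,0,0,0,0,0,0.65],
    [-4,0,0,0,0,0,0.4],
    [-4,0,0,0,0,0,0.25],
    [-4,0,0,0,0,0,0.25],
    [-40,0,0,0,0,0,0.25],
    [-80,0,0,0,0,0,0.25],
    [-100,5,-30,0,0,0,0.25],
    [-100,10,-70,0,0,0,0.25],
    [-100,15,-110,0,0,0,0.25],
    [-100,20,-150,0,0,0,0.25]
  ]
}}

```text
t: 16.03
position: [0.4985, -0.0309, 0.1432]
orientation: [-67.1, 89.9, 22.9]
force: [1.4, -1.0, 0.2]
width: 0.0641
```

{"op": "servo_tool", "data": {
  "plan": [
    [0,3,-40,0,0,0,0.25],
    [0,6,-80,0,0,0,0.25],
    [0,9,-120,0,0,0,0.25],
    [0,12,-160,0,0,0,0.25],
    [0,15,-200,0,0,0,0.25],
    [0,18,-240,0,0,0,0.25],
    [0,21,-280,0,0,0,0.25],
    [20,24,-310,0,0,0,0.25],
    [30,26,-325,0,0,0,0.25],
    [30,26,-325,0,0,0,0.25]
  ]
}}

```text
t: 16.87
position: [0.47, -0.3572, 0.1092]
orientation: [63.1, 89.7, 152.7]
force: [-0.6, 0.8, 0.2]
width: 0.0645
```

Run:
```python
from h import *
st(); c=cam("wrist","w17.png"); print(proj(c,[.4729,-.365,.014]));go([.4729,-.365,.03],[-1,0]); cam("top","t17.png")
```

```text
t 16.87 pos [ 0.47   -0.3572  0.1092] y [-1.     0.007  0.005] z [0.007 1.    0.002] q [-21.5  25.3 -13.5  -0.  -51.5  21.2] F [-0.6  0.8  0.2] w 0.0645
[[311.49192583 234.01378247]]
 shift [80.5 -2.5 -9.1] rv [-0.005  0.002 -0.003] deg 0
 shift [80.5 -2.5 -9.1] rv [ 3.137e+00 -5.000e-03 -3.000e-03] deg 180
```

View pics/w17.png

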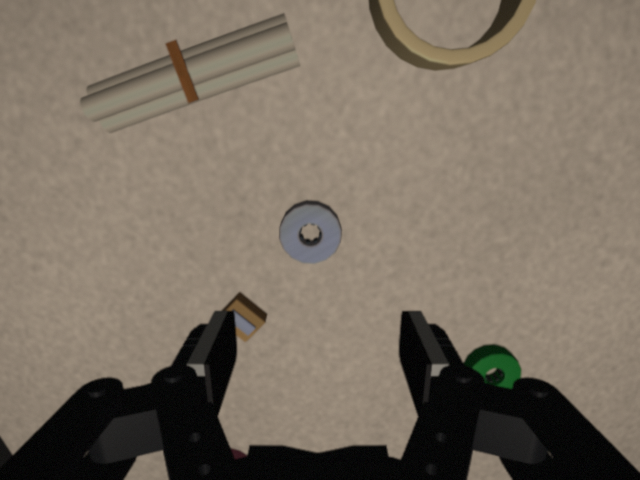

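View pics/t17.png

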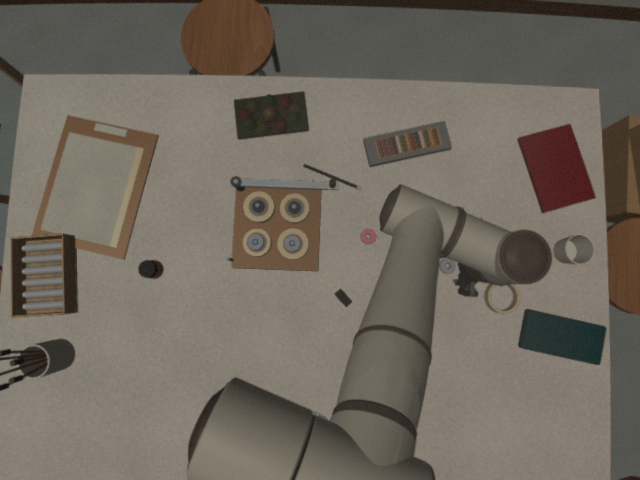

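The nut is at (311,234) as predicted, both mounted nuts show in the top view, and the arm is parked. I'll descend partway first and check.

{"op": "servo_tool", "data": {
  "plan": [
    [30,-1,-5,0,0,0,0.25],
    [60,-2,-8,0,0,0,0.25],
    [75,-2,-8,0,0,0,0.25],
    [75,-2,-8,0,0,0,0.25],
    [75,-2,-8,0,0,0,0.25]
  ]
}}

```text
t: 17.38
position: [0.4746, -0.3622, 0.0381]
orientation: [121.3, 90.0, -148.7]
force: [0.5, -0.6, 0.3]
width: 0.0641
```

Run:
```python
from h import *
st(); c=cam("wrist","w18.png"); print(proj(c,[.4729,-.365,.014]));go([.4729,-.365,.001],[-1,0])
```

```text
t 17.38 pos [ 0.4746 -0.3622  0.0381] y [-1. -0.  0.] z [-0.  1. -0.] q [-21.8  30.8 -16.5   0.  -42.7  21.8] F [ 0.5 -0.6  0.3] w 0.0641
[[320.40434134 289.48949685]]
 shift [38.2  2.5 -2.2] rv [ 0.    -0.001  0.002] deg 0
 shift [38.2  2.5 -2.2] rv [-3.141e+00 -3.000e-03 -2.000e-03] deg 180
```

View pics/w18.png

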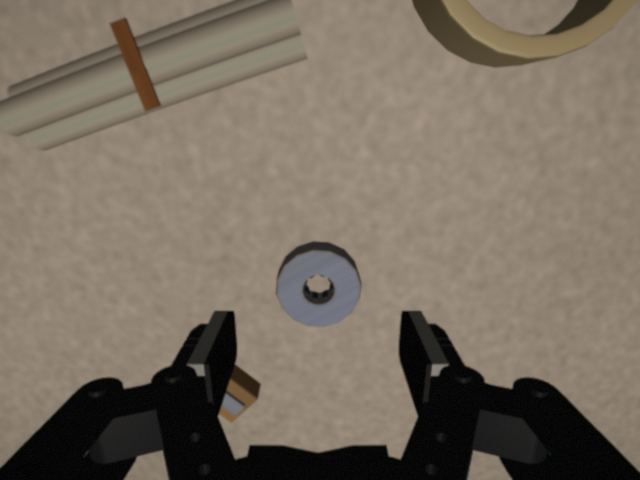

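Run:
```python
from h import *
c=cam("wrist"); 
for p,z in (([238,392],.013),([318.5,286],.014)):
    q=ray(c,p,z)[0]; print(q,tolocal(q))
```

```text
[ 0.51617912 -0.30629087  0.013     ] [ 26.7662607  -40.50199729  56.8121109 ]
[ 0.47455101 -0.36682568  0.014     ] [25.74485689  1.11906628 -3.72718865]
```

{"op": "servo_tool", "data": {
  "plan": [
    [20,1,-3,0,0,0,0.25],
    [32,1,-3,0,0,0,0.25],
    [37,1,-3,0,0,0,0.25],
    [37,1,-3,0,0,0,0.25],
    [37,1,-3,0,0,0,0.5],
    [37,1,-3,0,0,0,0.65],
    [37,1,-3,0,0,0,0.65],
    [37,1,-3,0,0,0,0.65],
    [37,1,-3,0,0,0,0.65]
  ]
}}

```text
t: 18.23
position: [0.4741, -0.3666, 0.003]
orientation: [-119.5, 89.8, -29.6]
force: [-0.9, 0.0, 5.4]
width: 0.0363
```

Run:
```python
from h import *
st(); c=cam("wrist","w19.png"); go([.6084,.0282,.15],[-1,0])
```

```text
t 18.23 pos [ 0.4741 -0.3666  0.003 ] y [-1.     0.001 -0.003] z [ 0.001  1.    -0.002] q [-22.2  33.7 -17.7   0.  -38.4  22.1] F [-0.9  0.   5.4] w 0.0363
 shift [-147.3 -134.3  394.7] rv [-0.001 -0.002  0.003] deg 0
 shift [-147.3 -134.3  394.7] rv [3.14e+00 5.00e-03 3.00e-03] deg 180
```

View pics/w19.png

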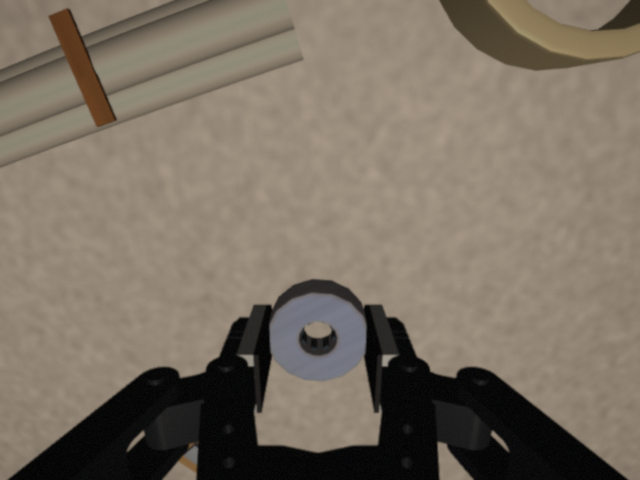

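Held. At seat 2 I'll turn the jaws a quarter turn, so the fingers spread along y and stay clear of the parked arm.

{"op": "servo_tool", "data": {
  "plan": [
    [-40,0,0,0,0,0,0.65],
    [-80,-5,10,0.12,0,0,0.65],
    [-120,-12,40,0.24,0,0,0.65],
    [-147,-22,72,0.36,0,0,0.65],
    [-147,-34,110,0.48,0,0,0.65],
    [-147,-47,148,0.6,0,0,0.65],
    [-147,-60,186,0.72,0,0,0.65],
    [-147,-73,222,0.84,0,0,0.65],
    [-147,-86,258,0.96,0,0,0.65],
    [-147,-100,294,1.08,0,0,0.65]
  ]
}}

```text
t: 19.12
position: [0.57, -0.0804, 0.149]
orientation: [-20.4, 89.9, 8.8]
force: [1.0, -0.8, -0.7]
width: 0.0364
```

Run:
```python
from h import *
st(); go([.6079,.028,.14],[.008,1])
```

```text
t 19.12 pos [ 0.57   -0.0804  0.149 ] y [-0.488  0.873 -0.001] z [0.873 0.488 0.002] q [  8.1  21.3 -13.3  -0.  -55.2 -68.9] F [ 1.  -0.8 -0.7] w 0.0364
 shift [ 9.1 76.1 85.9] rv [0.518 0.002 0.   ] deg 30
 shift [ 9.1 76.1 85.9] rv [-2.624e+00 -0.000e+00  2.000e-03] deg 150
```

{"op": "servo_tool", "data": {
  "plan": [
    [0,25,28,0.12,0,0,0.65],
    [0,50,56,0.24,0,0,0.65],
    [0,70,78,0.36,0,0,0.65],
    [8,76,86,0.48,0,0,0.65],
    [15,76,86,0.51,0,0,0.65],
    [15,76,86,0.51,0,0,0.65],
    [15,76,86,0.51,0,0,0.65],
    [15,76,86,0.51,0,0,0.65]
  ]
}}

```text
t: 19.78
position: [0.6072, 0.0258, 0.1336]
orientation: [5.9, 89.9, 6.3]
force: [0.4, -0.5, -0.2]
width: 0.0361
```

Run:
```python
from h import *
st(); c=cam("wrist","w20.png"); 
im=c["image"]; cv2.imwrite("pics/w20c.png",cv2.resize(im[200:400,220:420,::-1],None,fx=4,fy=3,interpolation=cv2.INTER_CUBIC))
print((proj(c,[.6077,.0282,.064])-[220,200])*[4,3]); st()
```

```text
t 19.78 pos [0.6072 0.0258 0.1336] y [-0.006  1.     0.   ] z [1.    0.006 0.001] q [  17.7   25.1   -9.7    0.   -55.1 -107.3] F [ 0.4 -0.5 -0.2] w 0.0361
[[402.70090802 187.03755307]]
t 19.83 pos [0.6073 0.0257 0.1337] y [-0.006  1.     0.   ] z [1.    0.006 0.001] q [  17.7   25.1   -9.7    0.   -55.1 -107.4] F [ 0.6 -0.  -0.6] w 0.0362
```

View pics/w20c.png

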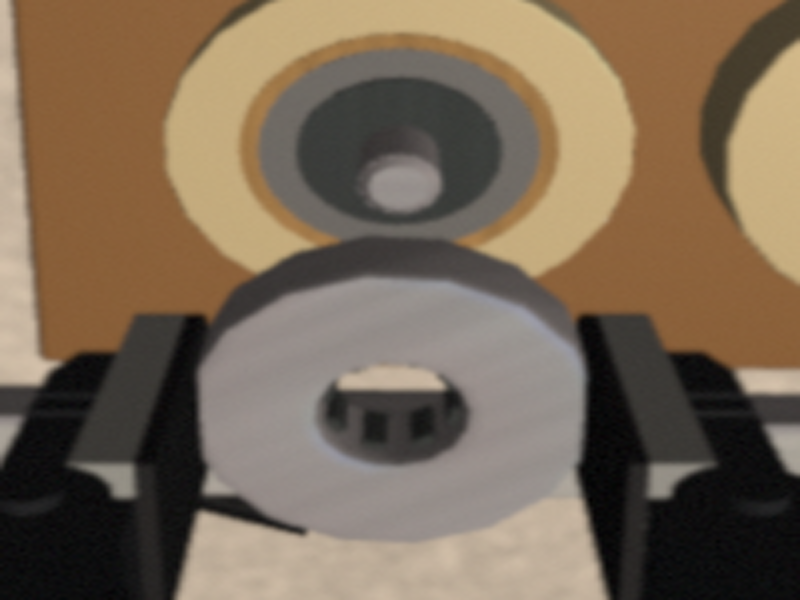

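The tip is at (403,187), exactly on the prediction.

Run:
```python
from h import *
c=cam("wrist"); align(c,[220+403/4,200+187/3],[220+391/4,200+409/3],top=.0105)
```

```text
tip [0.60781442 0.02811527 0.064     ] nut [0.60733472 0.02635405 0.14417509] TCP [0.60729134 0.02571322 0.13367509]
nut in tool [-10.49978786   0.6428804    0.06086711]
shift [80.17605119  1.74086439  0.38385376]
```

{"op": "servo_tool", "data": {
  "plan": [
    [25,1.8,0.5,0,0,0,0.65],
    [48,1.8,0.5,0,0,0,0.65],
    [61,1.8,0.5,0,0,0,0.65],
    [61,1.8,0.5,0,0,0,0.65],
    [61,1.8,0.5,0,0,0,0.65]
  ]
}}

```text
t: 20.3
position: [0.6076, 0.0274, 0.0718]
orientation: [-131.0, 90.0, -130.7]
force: [0.8, 0.5, 0.3]
width: 0.0366
```

Run:
```python
from h import *
st(); c=cam("wrist","w21.png"); 
im=c["image"]; cv2.imwrite("pics/w21c.png",cv2.resize(im[300:370,280:360,::-1],None,fx=10,fy=8,interpolation=cv2.INTER_CUBIC))
print((proj(c,[.6078,.0281,.064])-[280,300])*[10,8]); st()
```

```text
t 20.3 pos [0.6076 0.0274 0.0718] y [-0.006  1.    -0.001] z [ 1.     0.006 -0.   ] q [  17.8   29.2  -13.2    0.   -47.7 -107.5] F [0.8 0.5 0.3] w 0.0366
[[377.86162032 109.469187  ]]
t 20.35 pos [0.6084 0.0278 0.0728] y [-0.006  1.    -0.   ] z [1.    0.006 0.002] q [  17.8   29.1  -13.1    0.   -47.6 -107.5] F [0.7 0.9 0.2] w 0.0362
```

View pics/w21c.png

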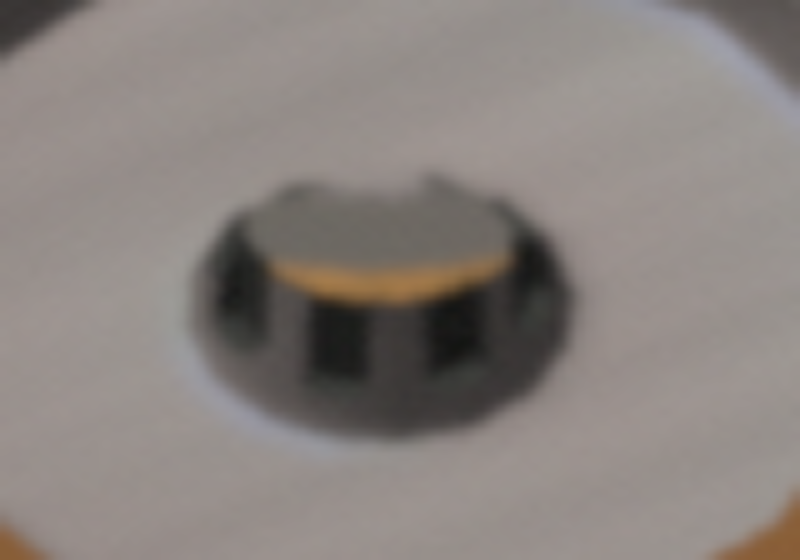

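Aligned to within about 0.7 mm. I'll trim z by that and lower on.

{"op": "servo_tool", "data": {
  "plan": [
    [4,0,-0.7,0,0,0,0.65],
    [7,0,-0.7,0,0,0,0.65],
    [10,0,-0.7,0,0,0,0.65],
    [12,0,-0.7,0,0,0,0.65],
    [12,0,-0.7,0,0,0,0.65]
  ]
}}

```text
t: 20.77
position: [0.607, 0.0274, 0.06]
orientation: [-72.0, 90.0, -71.7]
force: [0.7, -3.7, 0.6]
width: 0.0363
```

Run:
```python
from h import *
st()
```

```text
t 20.77 pos [0.607  0.0274 0.06  ] y [-0.006  1.    -0.001] z [1.    0.006 0.   ] q [ 1.790e+01  3.000e+01 -1.390e+01  1.000e-01 -4.610e+01 -1.076e+02] F [ 0.7 -3.7  0.6] w 0.0363
```

{"op": "servo_tool", "data": {
  "plan": [
    [3,-0.3,0,0,0,0,0.65],
    [6,-0.3,0,0,0,0,0.65],
    [9,-0.3,0,0,0,0,0.65],
    [12,-0.3,0,0,0,0,0.65],
    [14,-0.3,0,0,0,0,0.65],
    [16,-0.3,0,0,0,0,0.65],
    [16,-0.3,0,0,0,0,0.65]
  ]
}}

```text
t: 21.35
position: [0.6075, 0.0275, 0.0469]
orientation: [-22.5, 89.9, -22.1]
force: [-4.8, -2.0, 15.2]
width: 0.0364
```

Run:
```python
from h import *
st()
```

```text
t 21.35 pos [0.6075 0.0275 0.0469] y [-0.007  1.    -0.001] z [1.    0.007 0.002] q [ 1.790e+01  3.090e+01 -1.460e+01  1.000e-01 -4.440e+01 -1.075e+02] F [-4.8 -2.  15.2] w 0.0364
```

{"op": "servo_tool", "data": {
  "plan": [
    [1,0,0,0,0,0,0.65],
    [2,0,0,0,0,0,0.65],
    [3,0,0,0,0,0,0.65],
    [3,0,0,0,0,0,0.65]
  ]
}}

```text
t: 21.68
position: [0.6076, 0.0275, 0.0467]
orientation: [-24.9, 89.8, -24.4]
force: [-11.1, -2.1, 29.3]
width: 0.0363
```

Run:
```python
from h import *
st()
```

```text
t 21.68 pos [0.6076 0.0275 0.0467] y [-0.008  1.    -0.001] z [1.    0.008 0.003] q [  17.9   30.9  -14.6    0.2  -44.3 -107.5] F [-11.1  -2.1  29.3] w 0.0363
```

Seated at 29 N with no more travel. I'll release, lift and check all three.

{"op": "servo_tool", "data": {
  "plan": [
    [-4,0,0,0,0,0,0.65],
    [-4,0,0,0,0,0,0.4],
    [-4,0,0,0,0,0,0.3],
    [-4,0,0,0,0,0,0.3],
    [-40,0,0,0,0,0,0.3],
    [-80,0,-20,0,0,0,0.3],
    [-115,0,-60,0,0,0,0.3],
    [-125,0,-95,0,0,0,0.3],
    [-125,0,-95,0,0,0,0.3],
    [-125,0,-95,0,0,0,0.3]
  ]
}}

```text
t: 22.52
position: [0.5105, 0.0275, 0.1672]
orientation: [32.4, 89.8, 32.8]
force: [-0.0, 0.1, 0.2]
width: 0.06
```

Run:
```python
from h import *
st(); c=cam("wrist","w22.png"); st()
c=cam("top","t22.png"); cv2.imwrite("pics/t22c.png",cv2.resize(c["image"][150:290,200:350,::-1],None,fx=4,fy=4,interpolation=cv2.INTER_CUBIC))
c=cam("scene"); cv2.imwrite("pics/s22c.png",cv2.resize(c["image"][180:310,310:470,::-1],None,fx=4.5,fy=4.5,interpolation=cv2.INTER_CUBIC))
```

```text
t 22.52 pos [0.5105 0.0275 0.1672] y [-0.007  1.     0.001] z [1.    0.007 0.002] q [  21.3   14.4  -20.8   -0.   -54.7 -110.9] F [-0.   0.1  0.2] w 0.06
t 22.57 pos [0.5117 0.0276 0.1662] y [-0.007  1.     0.001] z [1.    0.007 0.002] q [  21.2   14.6  -20.7   -0.   -54.7 -110.9] F [ 0.7  0.5 -0.2] w 0.0599
```

View pics/w22.png

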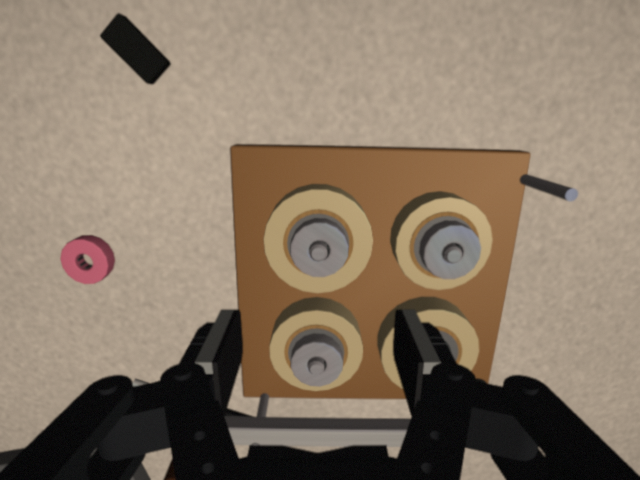

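View pics/s22c.png

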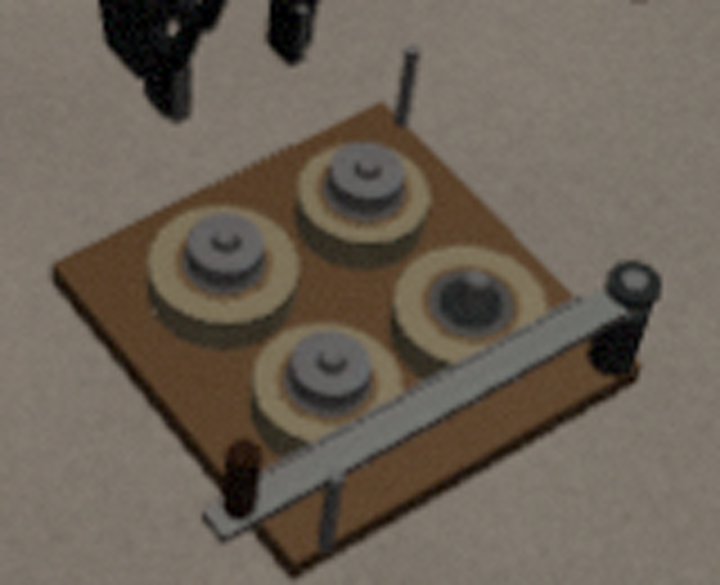

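View pics/t22.png

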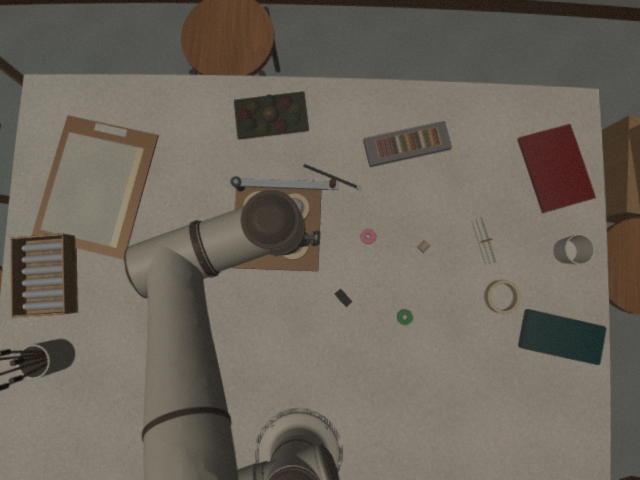

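All three nuts are flush on their hubs, no grey nut is left loose, and the arm is parked. Now I'll turn back and move over the knob.

{"op": "servo_tool", "data": {
  "plan": [
    [0,-10,15,-0.12,0,0,0.4],
    [0,-20,30,-0.24,0,0,0.4],
    [0,-30,45,-0.36,0,0,0.4],
    [0,-40,60,-0.48,0,0,0.4],
    [0,-50,75,-0.6,0,0,0.4],
    [0,-60,90,-0.72,0,0,0.4],
    [0,-70,105,-0.84,0,0,0.5],
    [0,-80,120,-0.96,0,0,0.5],
    [0,-88,135,-1.08,0,0,0.5],
    [0,-93,148,-1.2,0,0,0.5]
  ]
}}

```text
t: 23.5
position: [0.662, -0.0662, 0.1629]
orientation: [121.2, 89.8, -169.4]
force: [-0.1, -0.4, 0.2]
width: 0.0429
```

Run:
```python
from h import *
st(); go([.6598,-.065,.16],[-1,.008])
```

```text
t 23.5 pos [ 0.662  -0.0662  0.1629] y [-0.936  0.353  0.003] z [ 0.353  0.936 -0.002] q [  8.2  28.9   1.4   0.  -62.7 -28.8] F [-0.1 -0.4  0.2] w 0.0429
 shift [2.9 2.5 0.4] rv [-0.352 -0.001 -0.003] deg 20
 shift [2.9 2.5 0.4] rv [ 2.789e+00 -4.000e-03  2.000e-03] deg 160
```

{"op": "servo_tool", "data": {
  "plan": [
    [0,2,0,-0.12,0,0,0.5],
    [0,2,0,-0.24,0,0,0.5],
    [0,2,0,-0.35,0,0,0.5],
    [0,2,0,-0.35,0,0,0.5],
    [0,2,0,-0.35,0,0,0.5]
  ]
}}

```text
t: 23.92
position: [0.659, -0.0645, 0.1637]
orientation: [97.9, 89.8, -173.1]
force: [0.4, -0.1, -0.4]
width: 0.0426
```

Run:
```python
from h import *
st(); c=cam("wrist","w23.png"); print(proj(c,[.6598,-.065,.12]))
go([.6598,-.065,.09],[-1,.008])
```

```text
t 23.92 pos [ 0.659  -0.0645  0.1637] y [-1.     0.018  0.003] z [ 0.018  1.    -0.   ] q [  8.4  28.5   0.9  -0.  -62.5  -9.4] F [ 0.4 -0.1 -0.4] w 0.0426
[[314.93054697 277.3604986 ]]
 shift [74.1 -1.1 -0.5] rv [-0.01  -0.    -0.002] deg 1
 shift [74.1 -1.1 -0.5] rv [ 3.131e+00 -3.000e-03  0.000e+00] deg 179
```

View pics/w23.png

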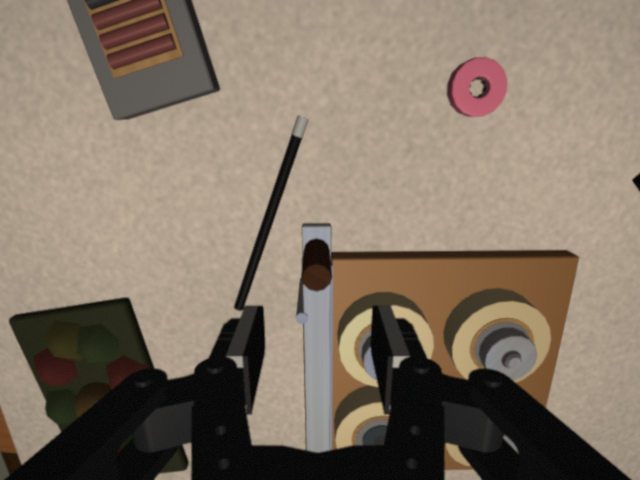

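The knob top is at (317,278), as predicted. Lowering and caging it.

{"op": "servo_tool", "data": {
  "plan": [
    [35,0,0,0,0,0,0.5],
    [60,0,0,0,0,0,0.5],
    [72,0,0,0,0,0,0.5],
    [72,0,0,0,0,0,0.68],
    [72,0,0,0,0,0,0.68],
    [72,0,0,0,0,0,0.68]
  ]
}}

```text
t: 24.47
position: [0.6599, -0.0643, 0.0954]
orientation: [-95.9, 89.8, -6.7]
force: [0.1, -0.3, 0.3]
width: 0.0272
```

```bash
cat >> h.py <<'E'
piv=np.array([.6617,.170])
def knob(a,yaw=-.008,r=.235):
    d=np.array([-np.sin(a),-np.cos(a)]); c,s=np.cos(yaw),np.sin(yaw); d=np.array([[c,-s],[s,c]])@d; return piv+r*d, np.array([-d[1],d[0]])
def arc(angs,z=.091):
    T,_=tool()
    for a in angs:
        k,t=knob(a); x=np.array([0,0,-1.]); y=np.array([-t[0],-t[1],0]); Rt=np.c_[x,y,np.cross(x,y)]
        rv=R.from_matrix(T[:3,:3].T@Rt).as_rotvec(); print(a,np.round(tolocal([*k,z],T),1),np.round(rv,3))
E
python3 - <<'E'
from h import *
st(); arc(np.arange(0,1.01,.1))
E
```

```text
t 24.47 pos [ 0.6599 -0.0643  0.0954] y [-1.     0.015 -0.003] z [ 0.015  1.    -0.   ] q [  8.4  32.1  -3.6   0.1 -54.1  -9.3] F [ 0.1 -0.3  0.3] w 0.0272
0.0 [ 4.4  0.1 -0.7] [-0.007 -0.     0.003]
0.1 [ 4.4 23.6  0.3] [ 0.093 -0.     0.003]
0.2 [ 4.3 46.8  3.6] [ 0.193 -0.     0.003]
0.30000000000000004 [ 4.2 69.6  9.3] [0.293 0.    0.003]
0.4 [ 4.2 91.7 17.2] [0.393 0.    0.003]
0.5 [  4.1 113.   27.2] [0.493 0.    0.003]
0.6000000000000001 [  4.  133.1  39.4] [0.593 0.001 0.003]
0.7000000000000001 [  4.  151.9  53.5] [0.693 0.001 0.003]
0.8 [  3.9 169.2  69.4] [0.793 0.001 0.003]
0.9 [  3.8 184.8  86.9] [0.893 0.001 0.003]
1.0 [  3.8 198.6 105.9] [0.993 0.001 0.003]
```

{"op": "servo_tool", "data": {
  "plan": [
    [2,12,0,0.05,0,0,0.68],
    [2,24,0,0.1,0,0,0.68],
    [2,42,3,0.18,0,0,0.68],
    [2,60,7,0.25,0,0,0.68],
    [2,76,11,0.32,0,0,0.68],
    [2,92,17,0.39,0,0,0.68],
    [2,108,25,0.47,0,0,0.68],
    [2,123,33,0.54,0,0,0.68],
    [2,138,43,0.62,0,0,0.68],
    [2,152,53,0.69,0,0,0.68]
  ]
}}

```text
t: 25.3
position: [0.5085, -0.0083, 0.0941]
orientation: [-38.3, 89.7, 11.1]
force: [0.3, -0.1, -0.3]
width: 0.0275
```

Run:
```python
from h import *
st(); cam("wrist","w24.png"); arc(np.arange(.7,1.61,.1))
```

```text
t 25.3 pos [ 0.5085 -0.0083  0.0941] y [-0.759  0.651 -0.004] z [0.651 0.759 0.005] q [ 17.4  19.3 -26.5   0.1 -43.9 -58.1] F [ 0.3 -0.1 -0.3] w 0.0275
0.7 [ 2.8 -3.2  1.3] [-0.003  0.003  0.001]
0.7999999999999999 [ 2.8 20.3  2.4] [0.097 0.003 0.001]
0.8999999999999999 [ 2.8 43.5  5.9] [0.197 0.003 0.001]
0.9999999999999999 [ 2.8 66.3 11.6] [0.297 0.003 0.001]
1.0999999999999999 [ 2.8 88.4 19.6] [0.397 0.003 0.   ]
1.1999999999999997 [  2.8 109.6  29.8] [0.497 0.003 0.   ]
1.2999999999999998 [  2.8 129.6  42. ] [0.597 0.003 0.   ]
1.4 [  2.9 148.4  56.2] [ 0.697  0.003 -0.   ]
1.4999999999999998 [  2.9 165.6  72.1] [ 0.797  0.003 -0.   ]
1.5999999999999996 [  2.9 181.1  89.7] [ 0.897  0.003 -0.   ]
```

View pics/w24.png

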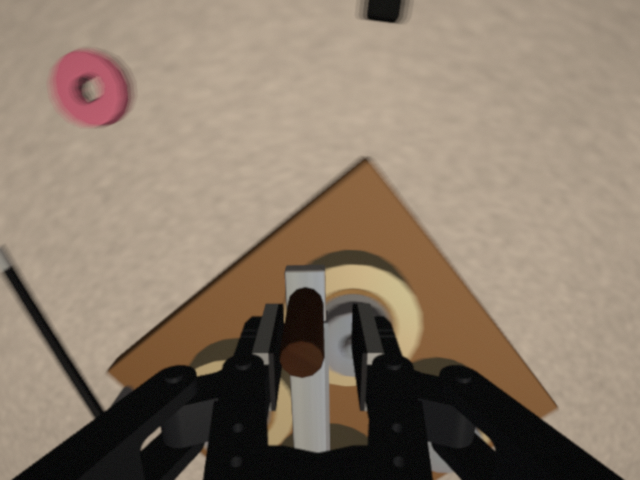

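The knob at (302,340) is moving with the left finger, and the arm has gone past about 0.65 rad without catching. Continuing to the far stop.

{"op": "servo_tool", "data": {
  "plan": [
    [0,18,2,0.09,0,0,0.68],
    [0,36,4,0.17,0,0,0.68],
    [0,54,8,0.25,0,0,0.68],
    [0,71,13,0.32,0,0,0.68],
    [0,88,20,0.39,0,0,0.68],
    [0,104,27,0.47,0,0,0.68],
    [0,120,36,0.55,0,0,0.68],
    [0,135,46,0.63,0,0,0.68],
    [0,149,57,0.7,0,0,0.68],
    [0,162,68,0.78,0,0,0.68]
  ]
}}

```text
t: 26.18
position: [0.4291, 0.1494, 0.0937]
orientation: [27.4, 89.7, 32.2]
force: [1.1, -1.1, 0.1]
width: 0.0275
```

Run:
```python
from h import *
st(); arc([1.4,1.5,1.57,1.6,1.63])
```

```text
t 26.18 pos [0.4291 0.1494 0.0937] y [-0.083  0.997  0.002] z [0.997 0.083 0.004] q [ 3.980e+01  1.480e+01 -3.370e+01  1.000e-01 -4.130e+01 -1.251e+02] F [ 1.1 -1.1  0.1] w 0.0275
1.4 [  2.7 -17.5  -0.8] [-0.08   0.004 -0.002]
1.5 [ 2.7  6.  -1.5] [ 0.02   0.004 -0.002]
1.57 [ 2.7 22.4 -0.6] [ 0.09   0.004 -0.002]
1.6 [ 2.8 29.4  0.2] [ 0.12   0.004 -0.002]
1.63 [ 2.8 36.4  1.1] [ 0.15   0.004 -0.002]
```

{"op": "servo_tool", "data": {
  "plan": [
    [0,8,-1,0.03,0,0,0.68],
    [0,15,-1,0.06,0,0,0.68],
    [0,21,-1,0.08,0,0,0.68],
    [0,25,0,0.08,0,0,0.68],
    [0,28,0,0.08,0,0,0.68],
    [0,30,0,0.08,0,0,0.68],
    [0,32,0,0.08,0,0,0.68],
    [0,32,0,0.08,0,0,0.68]
  ]
}}

```text
t: 26.85
position: [0.4263, 0.178, 0.0927]
orientation: [-72.7, 89.8, -72.2]
force: [4.4, -8.6, 4.4]
width: 0.027
```

Run:
```python
from h import *
st(); cam("wrist","w25.png"); cam("scene","s25.png")
```

```text
t 26.85 pos [0.4263 0.178  0.0927] y [-0.008  1.    -0.003] z [1.    0.008 0.001] q [  43.    15.6  -32.6    0.3  -41.8 -132.8] F [ 4.4 -8.6  4.4] w 0.027
```

View pics/w25.png

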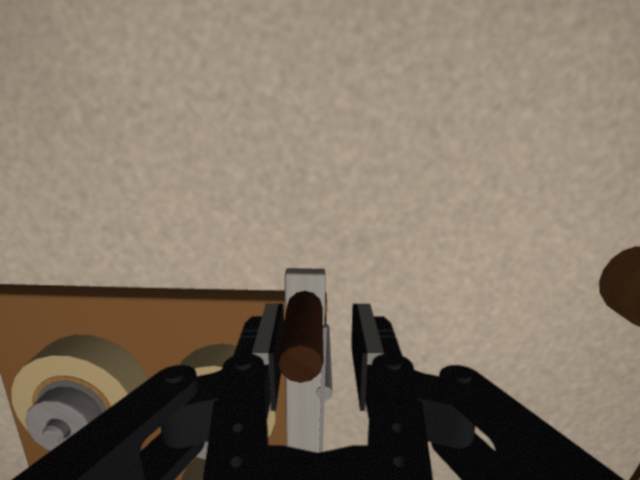

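View pics/s25.png

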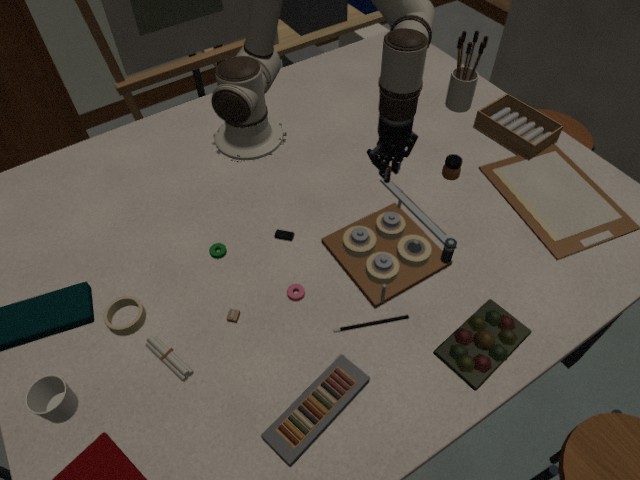

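The arm is at the far stop: it rests against the pin with 8.6 N, and the nuts are unmoved. Now I'll swing it back.

Run:
```python
from h import *
st(); arc(np.arange(1.6,-.06,-.1))
```

```text
t 26.95 pos [0.4263 0.178  0.0927] y [-0.007  1.    -0.003] z [1.    0.007 0.001] q [  43.    15.6  -32.6    0.2  -41.8 -132.8] F [ 5.3 -8.7  3.9] w 0.0275
1.6 [1.7 0.8 0.6] [0.044 0.001 0.003]
1.5 [  1.8 -22.7   0.7] [-0.056  0.001  0.003]
1.4 [  1.8 -46.1   3.2] [-0.156  0.001  0.003]
1.2999999999999998 [  1.9 -69.1   8. ] [-0.256  0.001  0.003]
1.1999999999999997 [  2.  -91.5  15.1] [-0.356  0.001  0.003]
1.0999999999999996 [   2.  -113.1   24.3] [-0.456  0.     0.003]
0.9999999999999996 [   2.1 -133.6   35.7] [-0.556  0.     0.003]
0.8999999999999995 [   2.2 -152.9   49.1] [-0.656  0.     0.003]
0.7999999999999994 [   2.2 -170.8   64.3] [-0.756  0.     0.003]
0.6999999999999993 [   2.3 -187.1   81.3] [-0.856 -0.     0.003]
0.5999999999999992 [   2.4 -201.6   99.8] [-0.956 -0.     0.003]
0.4999999999999991 [   2.4 -214.1  119.6] [-1.056 -0.     0.003]
0.399999999999999 [   2.5 -224.7  140.6] [-1.156e+00 -1.000e-03  3.000e-03]
0.29999999999999893 [   2.5 -233.   162.5] [-1.256e+00 -1.000e-03  3.000e-03]
0.19999999999999885 [   2.6 -239.2  185.2] [-1.356e+00 -1.000e-03  3.000e-03]
0.09999999999999876 [   2.6 -243.1  208.4] [-1.456e+00 -1.000e-03  3.000e-03]
-1.3322676295501878e-15 [   2.6 -244.6  231.8] [-1.556e+00 -1.000e-03  3.000e-03]
```

{"op": "servo_tool", "data": {
  "plan": [
    [0,-10,0,0,0,0,0.68],
    [0,-25,0,-0.06,0,0,0.68],
    [0,-46,3,-0.16,0,0,0.68],
    [0,-62,6,-0.22,0,0,0.68],
    [0,-80,11,-0.3,0,0,0.68],
    [0,-97,17,-0.38,0,0,0.68],
    [0,-113,24,-0.46,0,0,0.68],
    [0,-129,33,-0.53,0,0,0.68],
    [0,-144,42,-0.61,0,0,0.68],
    [0,-158,53,-0.68,0,0,0.68]
  ]
}}

```text
t: 27.78
position: [0.4789, 0.0208, 0.0918]
orientation: [84.7, 90.0, 124.1]
force: [-0.5, 0.5, 0.2]
width: 0.0272
```

Run:
```python
from h import *
st(); arc(np.arange(.9,-.06,-.1))
```

```text
t 27.78 pos [0.4789 0.0208 0.0918] y [-0.636  0.772  0.001] z [0.772 0.636 0.   ] q [ 21.9  17.2 -30.3  -0.1 -42.6 -72.4] F [-0.5  0.5  0.2] w 0.0272
0.9 [0.8 5.1 1.1] [ 0.026  0.    -0.001]
0.8 [  0.8 -18.4   1.6] [-0.074  0.    -0.001]
0.7000000000000001 [  0.8 -41.7   4.5] [-0.174  0.    -0.001]
0.6000000000000001 [  0.8 -64.6   9.7] [-0.274  0.    -0.001]
0.5000000000000001 [  0.7 -86.9  17.2] [-0.374  0.    -0.001]
0.40000000000000013 [   0.7 -108.3   26.9] [-0.474  0.    -0.001]
0.30000000000000016 [   0.7 -128.6   38.6] [-0.574  0.    -0.001]
0.20000000000000018 [   0.7 -147.7   52.4] [-0.674  0.    -0.001]
0.1000000000000002 [   0.7 -165.3   67.9] [-0.774  0.    -0.001]
2.220446049250313e-16 [   0.7 -181.3   85.2] [-0.874  0.    -0.001]
```

{"op": "servo_tool", "data": {
  "plan": [
    [0,-18,2,-0.07,0,0,0.68],
    [0,-36,4,-0.15,0,0,0.68],
    [0,-54,7,-0.23,0,0,0.68],
    [0,-71,12,-0.3,0,0,0.68],
    [0,-87,17,-0.37,0,0,0.68],
    [0,-103,24,-0.45,0,0,0.68],
    [0,-118,32,-0.52,0,0,0.68],
    [0,-133,42,-0.6,0,0,0.68],
    [0,-147,52,-0.67,0,0,0.68],
    [0,-160,63,-0.75,0,0,0.68]
  ]
}}

```text
t: 28.62
position: [0.6293, -0.0628, 0.0915]
orientation: [63.5, 89.9, 145.9]
force: [-0.3, 0.9, -0.3]
width: 0.0272
```

Run:
```python
from h import *
st(); arc([.2,.1,0,-.02,-.04,-.06])
```

```text
t 28.62 pos [ 0.6293 -0.0628  0.0915] y [-0.991  0.132  0.001] z [0.132 0.991 0.001] q [  8.9  29.9  -8.4  -0.1 -51.8 -16.5] F [-0.3  0.9 -0.3] w 0.0272
0.2 [ 0.5 16.4  0.7] [ 0.076  0.001 -0.001]
0.1 [ 0.5 -7.1  0.1] [-0.024  0.001 -0.001]
0 [  0.5 -30.5   1.9] [-0.124  0.001 -0.001]
-0.02 [  0.5 -35.2   2.5] [-0.144  0.001 -0.001]
-0.04 [  0.5 -39.8   3.2] [-0.164  0.001 -0.001]
-0.06 [  0.4 -44.4   4.1] [-0.184  0.001 -0.001]
```

{"op": "servo_tool", "data": {
  "plan": [
    [0,-10,0,-0.05,0,0,0.68],
    [0,-19,1,-0.1,0,0,0.68],
    [0,-27,1,-0.12,0,0,0.68],
    [0,-31,2,-0.12,0,0,0.68],
    [0,-34,2,-0.12,0,0,0.68],
    [0,-37,2,-0.12,0,0,0.68],
    [0,-39,2,-0.12,0,0,0.68],
    [0,-40,2,-0.12,0,0,0.68],
    [0,-40,2,-0.12,0,0,0.68]
  ]
}}

```text
t: 29.37
position: [0.6654, -0.0649, 0.0913]
orientation: [87.5, 89.5, 176.6]
force: [-7.5, 2.3, 4.0]
width: 0.0273
```

Run:
```python
from h import *
st(); cam("wrist","w26.png")
```

```text
t 29.37 pos [ 0.6654 -0.0649  0.0913] y [-1.     0.016  0.009] z [0.016 1.    0.   ] q [  8.2  33.1  -2.4  -0.1 -55.   -9.1] F [-7.5  2.3  4. ] w 0.0273
```

View pics/w26.png

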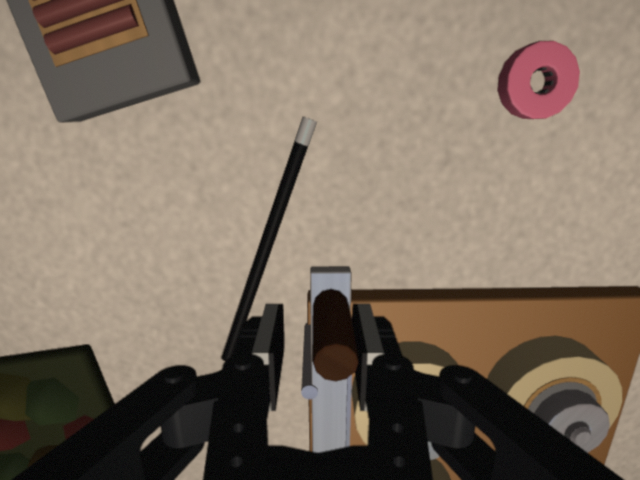

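It's back on the parked stop at 7.5 N. I'll re-centre, open and lift clear.

{"op": "servo_tool", "data": {
  "plan": [
    [0,5,0,0,0,0,0.68],
    [0,9,0,0,0,0,0.5],
    [0,9,0,0,0,0,0.45],
    [0,9,0,0,0,0,0.45],
    [-30,9,0,0,0,0,0.45],
    [-65,9,0,0,0,0,0.45],
    [-100,15,0,0,0,0,0.4],
    [-110,45,-25,0,0,0,0.4],
    [-110,80,-60,0,0,0,0.4],
    [-110,110,-90,0,0,0,0.4]
  ]
}}

```text
t: 30.25
position: [0.5641, -0.148, 0.2033]
orientation: [-90.9, 89.8, -1.7]
force: [-0.2, -0.7, -0.4]
width: 0.0516
```

{"op": "servo_tool", "data": {
  "plan": [
    [0,30,-30,0,0,0,0.4],
    [0,50,-60,0,0,0,0.4],
    [0,50,-60,0,0,0,0.4],
    [0,50,-60,0,0,0,0.4],
    [0,50,-60,0,0,0,0.4]
  ]
}}

```text
t: 30.67
position: [0.5137, -0.2072, 0.2022]
orientation: [-98.4, 89.9, -9.3]
force: [0.7, -0.2, 0.7]
width: 0.051
```

Run:
```python
from h import *
st()
c=cam("top","t27.png"); cv2.imwrite("pics/t27c.png",cv2.resize(c["image"][140:280,200:350,::-1],None,fx=4,fy=4,interpolation=cv2.INTER_CUBIC))
c=cam("scene"); cv2.imwrite("pics/s27c.png",cv2.resize(c["image"][180:310,310:470,::-1],None,fx=4.5,fy=4.5,interpolation=cv2.INTER_CUBIC))
```

```text
t 30.67 pos [ 0.5137 -0.2072  0.2022] y [-1.     0.016 -0.002] z [ 0.016  1.    -0.   ] q [ -5.2  16.4 -12.3   0.  -61.2   4.3] F [ 0.7 -0.2  0.7] w 0.051
```

View pics/t27c.png

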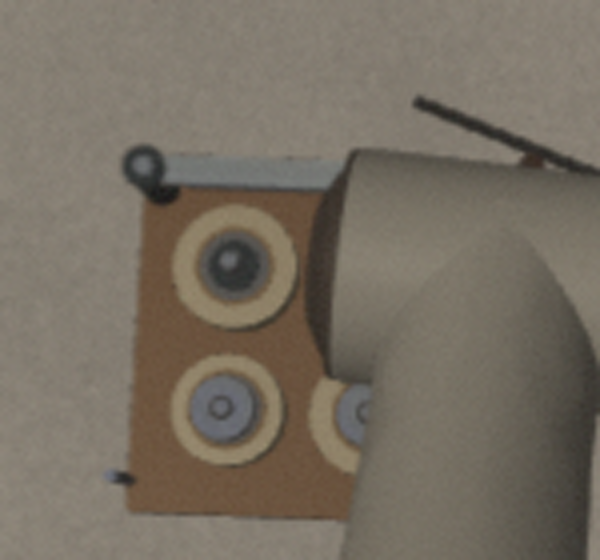

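View pics/s27c.png

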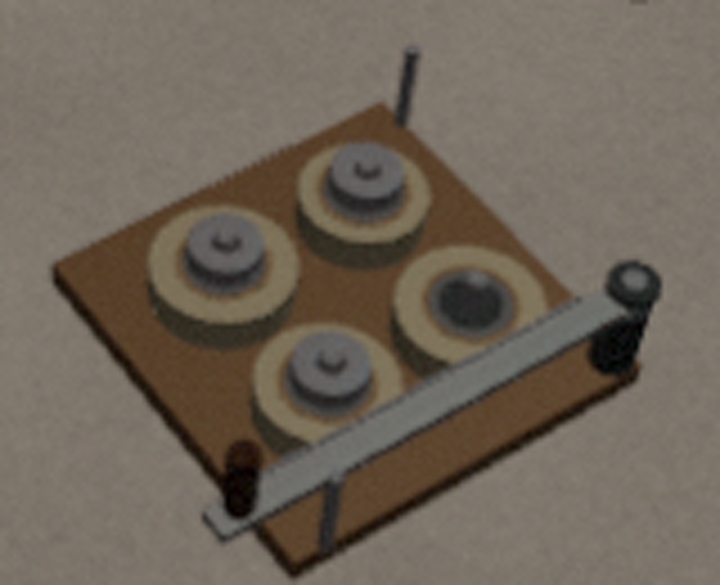

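Run:
```python
from h import *
c=cam("scene")
for a in (0,.06,.1):
    k,_=knob(a); print(a,(proj(c,[*k,.12])-[310,180])*4.5, (proj(c,[*piv,.082])-[310,180])*4.5)
```

```text
0 [[248.55634229 448.7274104 ]] [[638.55120519 275.9553596 ]]
0.06 [[230.89348359 425.93292423]] [[638.55120519 275.9553596 ]]
0.1 [[220.17318029 410.50302973]] [[638.55120519 275.9553596 ]]
```

The knob top shows at (245,450), against a prediction of (249,449) for angle 0 and (231,426) for 0.06, so the arm is parked. Handing in.

Run:
```python
from workcell import arm
print(arm.job_done())
```

```text
the job is handed in; nothing more can be done
None
```

The job is done and handed in at about 31 s of the 200 s limit; no verdict was reported. There were three push nuts on the table (no fourth was in view), and all three are home.

- **Parking:** I pushed the tear arm back by its knob to the parked stop, where the force rose to 11.7 N.
- **Nuts:** They are on spindles 0, 1 and 2. Each was pressed until it stopped moving, at 19, 30 and 29 N. One nut was knocked a few centimetres aside partway through, so I measured it again before picking it up.
- **Sweep:** I swung the arm across to the far stop (8.6 N) and back to the parked stop (7.5 N) without it catching.

**Last checks:**
- **Arm:** in the scene view the knob was within about 4 enlarged pixels of where angle 0 should put it, and well short of the 0.06 limit.
- **Nuts:** all three look level and flush on their hubs.
- **Gripper:** it is clear of everything.
- **Art things:** they look unmoved in the pictures, but I did not measure them.

**One disagreement:** the overhead camera put the spindles about 3 mm off in y from the wrist camera, more than the stated 2 mm. I used the wrist camera, and all three nuts fitted first time.

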